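# Weigh the connecting rod stored behind the pistons

## Task

The connecting rod in the blue tray has to be weighed, but three pistons stand in front of it: first stand all three upright on the black side mat, leaving the rod where it is. Then lay the rod flat on the middle of the scale's pan and leave it there, and only then stand each piston back upright in the middle of the seat of its own colour. Never tip a piston over, set the parts down without dropping them, and leave the orange oil filter alone.

Things in the scene. Friction and masses are not known exactly. Their poses are not given: they have to be found in the camera images.
- piston_red: small-engine piston, an upright aluminium cylinder 50 mm across and 46 mm high with a red paint disc on its flat top (crown); 0.14 to 0.28 kg. Origin: centre of its underside, z up. It starts standing on the red seat. Grip it anywhere round its sides.
- piston_yellow: small-engine piston, an upright aluminium cylinder 50 mm across and 46 mm high with a yellow paint disc on its flat top (crown); 0.14 to 0.28 kg. Origin: centre of its underside, z up. It starts standing on the yellow seat. Grip it anywhere round its sides.
- piston_green: small-engine piston, an upright aluminium cylinder 50 mm across and 46 mm high with a green paint disc on its flat top (crown); 0.14 to 0.28 kg. Origin: centre of its underside, z up. It starts standing on the green seat. Grip it anywhere round its sides.
- seat_red: red round pad, 68 mm across, 3 mm thick, fixed in the blue tray. Origin: centre of its underside, 4 mm above the bench; a piston on it has its underside 7 mm above the bench. The seats lie in a row along their y axis, 95 mm apart, in any colour order; x points to the rod. The tray (160 by 326 mm) has a 4 mm floor and a 12 mm high rim.
- seat_yellow: yellow round pad, 68 mm across, 3 mm thick, fixed in the blue tray. Origin: centre of its underside, 4 mm above the bench; a piston on it has its underside 7 mm above the bench. The seats lie in a row along their y axis, 95 mm apart, in any colour order; x points to the rod. The tray (160 by 326 mm) has a 4 mm floor and a 12 mm high rim.
- seat_green: green round pad, 68 mm across, 3 mm thick, fixed in the blue tray. Origin: centre of its underside, 4 mm above the bench; a piston on it has its underside 7 mm above the bench. The seats lie in a row along their y axis, 95 mm apart, in any colour order; x points to the rod. The tray (160 by 326 mm) has a 4 mm floor and a 12 mm high rim.
- rod: steel connecting rod lying flat on the tray floor behind the pistons, 0.3 to 0.55 kg, 156 mm long along y, 20 mm thick; big ring (46 mm) at +y, small ring (26 mm) at -y; straight shank 22 mm wide in x, from z 3 to 17 mm, free from y -45 to +25 mm. Origin: mid-length, underside, near its balance point. About 8 to 10 mm from the middle piston: no room for a finger; behind it 45 mm are free.
- mat: black rubber side mat lying on the bench, fixed, 260 mm along its x, 130 mm along its y, 4 mm thick; left or right of the tray, the scale on the other side. Origin: centre of its underside (the bench).
- scale_pan (a point): white bench scale with a square steel pan, 172 by 172 mm, fixed. The point is the centre of the pan's upper face, 50 mm above the bench; x and y run along the pan's edges, z up. The scale's lower body (40 mm high) sticks out 73 mm beyond the pan to -x.
- filter: bystander: an orange oil filter can with a pale metal top, 68 mm across, 85 mm high, standing loose on the bench between robot and tray. Origin: centre of its underside.
Things that resemble listed ones, but are neither listed nor needed, are in the scene too. Of the things that look like the seat_yellow, take the one that is nearest to the robot's base at the start. Several things have the shape of the seat_red; the one meant has the colours described above.

How it is judged:
By the outcome, as a careful person would: the job done as asked, in the order asked, and still so for the second after the job is handed in, with the robot touching nothing.
It also fails if it takes over 136 s, if anything falls off the work surface, if the arm or the gripper's body presses on something with over 40 N, if the wrist force passes 120 N, or if a joint passes its speed limit or range.

## Robot

A 6-joint arm with a two-finger parallel gripper is mounted at the origin on the work surface. World frame = base frame: x ahead of the robot, y to its left, z up, the work surface at z = 0. Lengths are in m, angles in degrees, forces in N, time in s.
With the tool pointing down it reaches from about 0.275 to 0.725 m from the base axis. Payload 15.9 kg.
Tool frame: the origin (TCP) lies midway between the tips of the shut fingers; the grasp point (between the pads) lies 19 mm behind it; z points along the fingers, y is the line along which they close (so a half turn about z gives the same grasp; the last joint's range is limited). The gripper opens to 85 mm and grips with 20 to 120 N. Pads are 22 mm wide; open, the fingers measure 114 mm over their backs; the gripper's body (76 mm by 85 mm) begins 54 mm behind the grasp point. The pads swing forward as they close: fully open they stand 13 mm farther back than shut.
Start: joints at [-68.411, 12.198, -1.971, 75.831, 0, 90], TCP at [0.184, -0.465, 0.231] pointing down, gripper open.
Joint ranges: [-170.91, 170.91], [-42.67, 98.43], [-65.05, 77.54], [-120.47, 116.71], [-90, 82.35], [-180, 180]. Speed limits (degrees/s): [108.29, 108.29, 136.94, 147.25, 180, 180].

## Interface

Orientations are given as a 3x3 rotation matrix whose columns are the frame's x, y, z axes.
In Python, from plant import r, get_image, camera_params, regions_of gives the robot as it stands. The module is installed in compiled form; this text tells all that it offers.
- The arm moves only by the tool send_rows, never from a script. Its argument "deltas" is a list of rows, each an object of numbers: "rx", "ry", "rz": the turn, a rotation vector about the tool's x, y, z in rad; "tx", "ty", "tz": the shift along the tool's x, y, z in m; "hand": the opening, from 0 (shut) to 1 (fully open). In form: [{"rx": .., "ry": .., "rz": .., "tx": .., "ty": .., "tz": .., "hand": ..}, ...]. A call has exactly 8 rows; each row shifts and turns the commanded pose from where the row before left it, along the tool's axes as they then stand; what a row does not reach is not made up. A row lasts 1/10 s, in which the tool goes at most 50 mm and 8.59 degrees, less where a joint would pass 70% of its speed; a pose out of reach is approached as far as the arm can. A call with a gripper value outside its range is refused whole. The fingers move at their own pace and stop on an object; "newtons" is the grip in N (left out, the last holds). Time passes only in rows, so rows that do not move let the fingers close, or fill a call up. It gives the time, the measured TCP pose, the force, the opening and the grip force at its end, in the units of the state.
- r.state(): the state, without advancing time (a new reading comes with each control period).
- get_image(name): name is "scene" or "top" or "wrist"; returns (picture, depth): 384x512x3 uint8, red, green, blue; 384x512 float32, m along the optical axis (not along the pixel's ray), 0 where there is no reading.
- camera_params(name): a dict with "vfov" (degrees; the focal length in pixels is half the picture's height over the tangent of half this angle, whatever the lens; pixels are square), "cx", "cy" (the principal point, pixels), "dist_coeffs" ([k1, k2, p1, p2, k3] as OpenCV has them; the pictures are not rectified), "R" (3x3) and "t" (3): a world point X has camera coordinates R X + t. Camera axes: x right, y down, z forward; pixel columns grow to the right and rows downward; lengths in m; the calibration is good to about 2 mm. A picture is of the moment at which its call begins: read the wrist's pose just before it. camera_params takes no time and is no camera call; for the wrist camera it gives the pose at the moment of the call.
- r.close_job(): hands the job in; it is judged then, once.
Trained networks look in the newest picture that a camera, given by its name, has taken for a name from the list of things; names that differ only in an ending like _2 or _b are one class to them, and where a whole thing is asked for, a point or a joint stands for the part that bears it (a point fixed in the world has none). Each returns a list of dicts, best first, with "score" (0 to 1); they miss things now and then, are a little off and sometimes report something else, mostly with a low value. They report only what shows in the picture. A call takes as long as a camera call. They do not tell look-alikes from the thing itself.
- regions_of(label, camera): "mask" (384x512 bool, what is visible of it) and "position" ([column, row] in pixels, amid what is visible of it).
The state is a dict: "t": time; "joint_pos": joint angles; "dq": joint speeds; "tau": joint torques, N m; "position": TCP position; "orientation": TCP orientation; "ft_force": force on the tool from outside, world axes, zero at the start; "wrist_torque": the same for the moment, N m; "width": opening from 0.0 (shut) to 1.0 (fully open); "grasp_force": force on a finger pad.
Only numpy, scipy, OpenCV 4.12 (cv2) and the standard library are available. Lean on these libraries where they do the work, as an engineer would, in place of code of your own. Each camera call takes 0.05 s, during which the arm holds its last target. There are 200 camera calls.

## Working session

There is one attempt and no reset: what is moved stays moved. The work goes in short steps, Python scripts to look and compute and a tool call to move; the robot and the scene stay as the last step left them, time stands still between calls to the robot, and variables do not carry over. Pictures are saved under pics/ and viewed, at most 14 in all, crops included, and the job is handed in when it is done.

Besides the shell and the picture viewer there is one more tool, called after "Request:" by a JSON object that holds its "op" and its "data", one argument or row to a line. send_rows: Moves the arm, as the interface text tells. Its arguments: {"type":"object","properties":{"deltas":{"type":"array","items":{"type":"object","properties":{"rx":{"type":"number"},"ry":{"type":"number"},"rz":{"type":"number"},"tx":{"type":"number"},"ty":{"type":"number"},"tz":{"type":"number"},"hand":{"type":"number"}}}},"newtons":{"type":"number"}},"required":["deltas"]}

```bash
mkdir -p pics; ls; python3 - <<'E'
from plant import r,get_image,camera_params,regions_of
import cv2,numpy as np
for n in("scene","top"):
    im,d=get_image(n);cv2.imwrite(f"pics/{n}0.png",im[:,:,::-1]);np.save(f"{n}0.npy",d)
    p=camera_params(n);print({k:np.round(v,4).tolist() for k,v in p.items()})
print(r.state())
E
```

```text
pics
{'vfov': 46.1523, 'cx': 258.7692, 'cy': 194.619, 'dist_coeffs': [-0.1616, 0.0, 0.0, 0.0, 0.0], 'R': [[-0.6724, 0.7398, -0.0216], [0.3946, 0.3336, -0.8561], [-0.6262, -0.5842, -0.5163]], 't': [0.3913, -0.1768, 1.5057]}
{'vfov': 46.0854, 'cx': 251.2599, 'cy': 189.4083, 'dist_coeffs': [-0.0161, 0.0, 0.0, 0.0, 0.0], 'R': [[0.0154, -0.9998, 0.0118], [-0.9881, -0.017, -0.153], [0.1531, -0.0093, -0.9882]], 't': [-0.0138, 0.5794, 1.0254]}
{'t': 0.1, 'joint_pos': array([-6.84107643e+01,  1.22196092e+01, -2.00273024e+00,  7.58307970e+01,
        2.53696458e-04,  8.99994720e+01]), 'dq': array([ 0.08533283, -0.13591756,  0.0470965 , -0.00849253, -0.02039978,
       -0.00283242]), 'tau': array([ 8.17617329e-04, -6.87246037e+01,  4.87808454e+01,  1.21158690e-02,
        5.68079054e-05,  2.39793712e-05]), 'position': array([ 0.18387026, -0.4646545 ,  0.23089962]), 'orientation': array([[ 9.29842241e-01,  3.67958277e-01, -3.37121700e-04],
       [ 3.67958431e-01, -9.29841840e-01,  8.63973619e-04],
       [ 4.43638239e-06, -9.27405938e-04, -9.99999570e-01]]), 'ft_force': array([ 0.29953   ,  0.63993552, -0.61249383]), 'wrist_torque': array([-0.04456004,  0.00227098,  0.01935376]), 'grasp_force': 0.0, 'width': 1.0012221387454021}
```

View pics/top0.png

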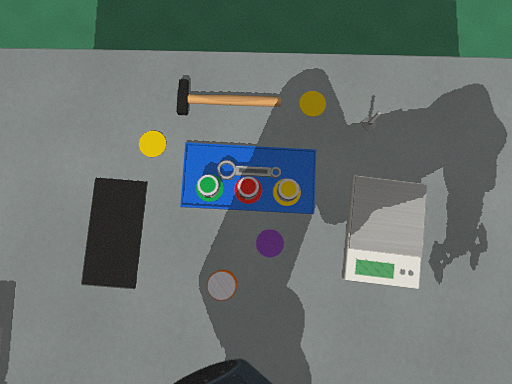

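View pics/scene0.png

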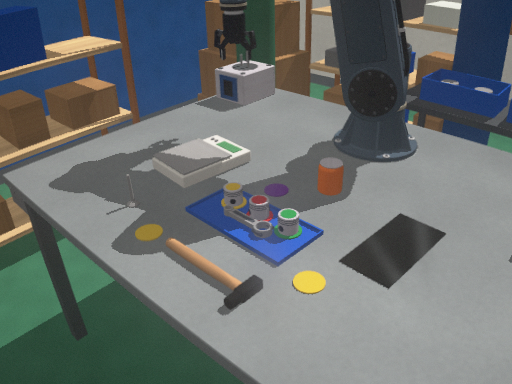

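The top view shows the tray pistons green (208,186), red (248,188) and yellow (288,190), and the rod (250,171). The mat is at (115,232), the scale pan at (390,220) and the filter at (222,285). Look-alikes:
- **seat_yellow:** loose yellow pads at (152,143) and (312,103). The tray pad under the piston at (288,190) is nearest the base.
- **seat_red:** the purple pad at (269,243) has the same shape. The red pad in the tray at (248,188) is the one meant.

```bash
cat > h.py <<'E'
from plant import r,get_image,camera_params,regions_of
import cv2,numpy as np
np.set_printoptions(precision=4,suppress=True)
def world(name,uv,z,p=None):
    """pixels (n,2) -> world xy on the plane z"""
    p=p or camera_params(name);f=192/np.tan(np.radians(p["vfov"]/2))
    K=np.array([[f,0,p["cx"]],[0,f,p["cy"]],[0,0,1]])
    n=cv2.undistortPoints(np.asarray(uv,float).reshape(-1,1,2),K,np.array(p["dist_coeffs"])).reshape(-1,2)
    R=np.array(p["R"]);c=-R.T@np.array(p["t"])
    d=np.c_[n,np.ones(len(n))]@R
    return (c+d*((z-c[2])/d[:,2])[:,None])[:,:2]
def mask_world(name,m,z):
    v,u=np.nonzero(m);return world(name,np.c_[u,v],z)
def rect(P):
    (c,s,a)=cv2.minAreaRect((P*1000).astype(np.float32));return np.round([*c,*s,a],1)
E
cat > look.py <<'E'
from h import *
im,d=get_image("top")
for lab,z in [("piston_red",.053),("piston_yellow",.053),("piston_green",.053),("seat_red",.007),("seat_yellow",.007),("seat_green",.007),("rod",.02),("mat",.004),("scale_pan",.05),("filter",.085)]:
    for g in regions_of(lab,"top"):
        if g["score"]<.2: continue
        m=g["mask"];P=mask_world("top",m,z)
        print(lab,round(g["score"],2),np.round(g["position"]),m.sum(),"mean",P.mean(0),"rect",rect(P))
hsv=cv2.cvtColor(im,cv2.COLOR_RGB2HSV)
box=np.zeros(d.shape,bool);box[130:225,170:330]=1
H,S,V=hsv[...,0].astype(int),hsv[...,1],hsv[...,2]
blue=(abs(H-112)<12)&(S>150)&box
print("tray floor/rim",rect(mask_world("top",blue,.010)))
E
python3 look.py
python3 - <<'E'
import cv2
i=cv2.imread('pics/top0.png')[130:225,170:330];cv2.imwrite('pics/crop0.png',cv2.resize(i,None,fx=5,fy=5,interpolation=2))
E
```

```text
piston_red 0.57 [249. 188.] 361 mean [0.5843 0.0041] rect [583.9   4.6  47.7  49.5   1. ]
piston_yellow 0.8 [286. 192.] 386 mean [ 0.5789 -0.0899] rect [579.6 -89.6  46.6  54.1  45.7]
piston_green 0.59 [218. 283.] 759 mean [0.3574 0.0604] rect [357.   59.   67.   68.4   0.9]
seat_red 0.85 [268. 244.] 650 mean [ 0.4553 -0.0502] rect [455.5 -50.7  66.7  67.8  64.5]
seat_yellow 0.97 [310. 100.] 538 mean [ 0.809  -0.1565] rect [ 808.7 -156.7   63.6   66.6   89.9]
seat_yellow 0.63 [153. 144.] 577 mean [0.6969 0.2438] rect [696.9 244.2  64.   65.3   1. ]
seat_yellow 0.53 [278. 199.] 144 mean [ 0.5684 -0.0848] rect [572.4 -86.4  64.9  44.5  61.7]
rod 0.86 [249. 168.] 475 mean [0.6288 0.0004] rect [631.3   0.4  44.8 139.4   1. ]
mat 0.63 [115. 234.] 5956 mean [0.4737 0.3255] rect [475.  325.  136.8 264.8  85.7]
scale_pan 0.79 [388. 233.] 8106 mean [ 0.485  -0.3172] rect [ 487.2 -317.9  183.6  248.2   83.3]
filter 0.75 [221. 283.] 770 mean [0.3593 0.0579] rect [358.8  57.4  65.   66.4   0.9]
tray floor/rim [614.8   2.3 325.2 161.5  87.9]
```

View pics/crop0.png

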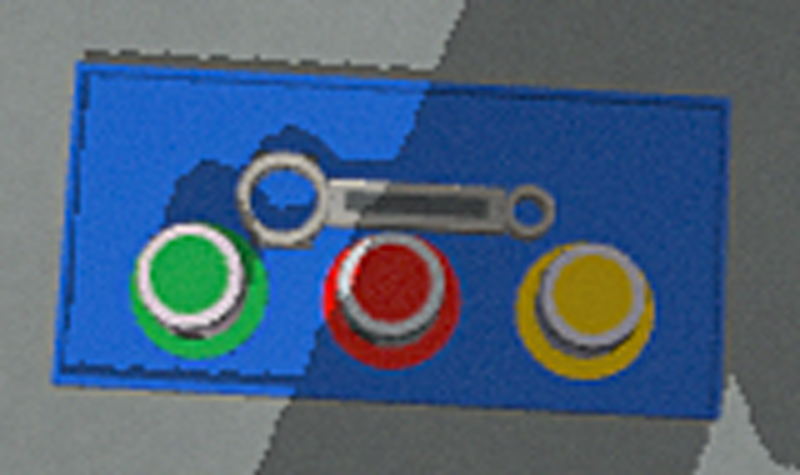

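The crop shows the green piston at crop pixel (190,275), red (393,283) and yellow (593,292), each on its own coloured seat. The rod's big ring is at (284,200) and its small ring at (530,212). This confirms the choices.

```bash
python3 - <<'E'
from h import *
im=cv2.imread('pics/top0.png')[:,:,::-1].copy();d=np.load('top0.npy')
p=camera_params("top")
C=lambda L:(170+(np.array(L)+.5)/5-.5)*[1,0]+(130+(np.array(L)+.5)/5-.5)*[0,1]
hsv=cv2.cvtColor(im,cv2.COLOR_RGB2HSV).astype(int);H,S,V=[hsv[...,i] for i in range(3)]
seats=C([[199.5,290],[391.5,300],[586,311]])
print("seats\n",world("top",seats,.007,p))
tops=C([[190,275],[393,283],[593,292]])
for nm,c,h in zip("gry",tops,(60,0,25)):
    uu,vv=np.meshgrid(np.arange(512),np.arange(384))
    dh=np.minimum(abs(H-h),180-abs(H-h))
    near=np.hypot(uu-c[0],vv-c[1])<9
    m=near&(dh<12)&(S>130)
    P=mask_world("top",m,.053);cc,rr=cv2.minEnclosingCircle((P*1000).astype(np.float32))
    print(nm,"eye",world("top",[c],.053,p),"mask",P.mean(0),cc,rr,m.sum())
rod=world("top",C([[284,200],[530,212]]),.024,p);print("rod rings\n",rod)
a=rod[0]-rod[1];print(np.linalg.norm(a),"yaw",np.degrees(np.arctan2(-a[0],a[1])))
# big ring centre is at +78-23=55, small at -78+13=-65
u=a/np.linalg.norm(a);print("rod origin",rod[0]-55*u/1000,rod[1]+65*u/1000)
# pan from depth
f=192/np.tan(np.radians(p["vfov"]/2));K=np.array([[f,0,p["cx"]],[0,f,p["cy"]],[0,0,1]])
v,uu=np.nonzero(d>0);n=cv2.undistortPoints(np.c_[uu,v].astype(float).reshape(-1,1,2),K,np.array(p["dist_coeffs"])).reshape(-1,2)
X=(np.c_[n,np.ones(len(n))]*d[v,uu][:,None]-np.array(p["t"]))@np.array(p["R"])
s=(X[:,1]<-.18)&(X[:,1]>-.45)&(X[:,0]>.3)&(X[:,0]<.65)
for lo,hi in((.046,.058),(.034,.046),(.03,.06)):
    q=s&(X[:,2]>lo)&(X[:,2]<hi);print(lo,q.sum(),rect(X[q,:2]),X[q].mean(0))
print("hist",np.histogram(X[s,2],bins=np.arange(-.01,.07,.005)))
E
python3 - <<'E'
import cv2
i=cv2.imread('pics/top0.png')[165:300,335:440];cv2.imwrite('pics/crop1.png',cv2.resize(i,None,fx=4,fy=4,interpolation=2))
E
```

```text
seats
 [[ 0.5881  0.0978]
 [ 0.5848  0.0035]
 [ 0.5809 -0.0921]]
g eye [[0.5879 0.0986]] mask [0.5883 0.0995] (588.3616943359375, 99.38858795166016) 18.14826011657715 170
r eye [[0.5858 0.003 ]] mask [0.5861 0.004 ] (585.9974365234375, 4.089861869812012) 18.635822296142578 189
y eye [[ 0.5831 -0.0913]] mask [ 0.582  -0.0911] (581.7769165039062, -90.98899841308594) 18.68879508972168 194
rod rings
 [[ 0.6305  0.0566]
 [ 0.6266 -0.0631]]
0.11983120826058542 yaw -1.8297608827276544
rod origin [0.6287 0.0017] [0.6287 0.0018]
0.046 5012 [ 498.1 -324.4  171.5  220.    84. ] [ 0.5204 -0.3261  0.0495]
0.034 2782 [ 487.8 -322.5  174.7  250.9   84.2] [ 0.4212 -0.311   0.04  ]
0.03 7850 [ 487.7 -322.5  175.   250.9   84.1] [ 0.4849 -0.3203  0.046 ]
hist (array([ 134, 4767, 2747,   41,   53,   41,   43,   48,  115, 1450, 1092,
       3348, 1835,   10,    0]), array([-0.01 , -0.005,  0.   ,  0.005,  0.01 ,  0.015,  0.02 ,  0.025,
        0.03 ,  0.035,  0.04 ,  0.045,  0.05 ,  0.055,  0.06 ,  0.065]))
```

View pics/crop1.png

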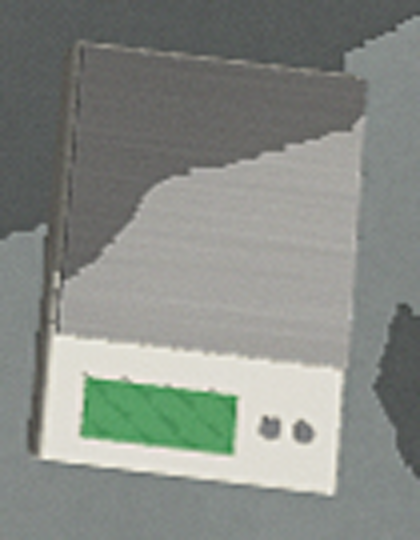

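The scale crop shows the pan corners at crop pixels (80,42), (367,77), (345,367) and (58,333). The display is on the robot side. I'll fetch the yellow piston first, with the tool yaw turned to 0.

Request:
{"op": "send_rows", "data": {
  "deltas": [
    {"rz":0.126,"hand":1},
    {"rz":0.126,"hand":1},
    {"rz":0.125,"hand":1},
    {"tx":0.0306,"ty":-0.0288,"tz":0.007,"hand":1},
    {"tx":0.0306,"ty":-0.0288,"tz":0.007,"hand":1},
    {"tx":0.0306,"ty":-0.0288,"tz":0.007,"hand":1},
    {"tx":0.0306,"ty":-0.0288,"tz":0.007,"hand":1},
    {"tx":0.0306,"ty":-0.0288,"tz":0.007,"hand":1}
  ],
  "newtons": 50
}}

```text
invalid input at $.deltas[0]: expected keys rx, ry, rz, tx, ty, tz, hand
```

Request:
{"op": "send_rows", "data": {
  "deltas": [
    {"tx":0.0306,"ty":-0.0288,"tz":0.007,"hand":1},
    {"tx":0.0306,"ty":-0.0288,"tz":0.007,"hand":1},
    {"tx":0.0306,"ty":-0.0288,"tz":0.007,"hand":1},
    {"tx":0.0306,"ty":-0.0288,"tz":0.007,"hand":1},
    {"tx":0.0306,"ty":-0.0288,"tz":0.007,"hand":1},
    {"tx":0.0306,"ty":-0.0288,"tz":0.007,"hand":1},
    {"tx":0.0306,"ty":-0.0288,"tz":0.007,"hand":1},
    {"tx":0.0306,"ty":-0.0288,"tz":0.007,"hand":1}
  ]
}}

```text
invalid input at $.deltas[0]: expected keys rx, ry, rz, tx, ty, tz, hand
```

```bash
python3 - <<'E'
from h import *
import numpy as np
Q=np.array([[80,42],[367,77],[345,367],[58,333]]);W=world("top",(Q+.5)/4-.5+[335,165],.05)
print(W,W.mean(0)); a=W[0]-W[3]+W[1]-W[2];b=W[0]-W[1]+W[3]-W[2]
print("yaw",np.degrees(np.arctan2(a[1],a[0])),np.degrees(np.arctan2(-b[0],b[1])),np.linalg.norm(a)/2,np.linalg.norm(b)/2)
im,_=get_image("wrist");cv2.imwrite("pics/w1.png",im[:,:,::-1])
s=r.state();print(s["position"],s["orientation"],s["joint_pos"],s["ft_force"])
E
```

```text
[[ 0.6173 -0.2497]
 [ 0.5992 -0.4209]
 [ 0.4282 -0.4006]
 [ 0.4454 -0.2335]] [ 0.5225 -0.3262]
yaw -6.069188721314937 -5.957371301902074 0.1724788586335093 0.17002890753448135
[ 0.184  -0.4649  0.2313] [[ 0.9299  0.3679  0.    ]
 [ 0.3679 -0.9299 -0.    ]
 [-0.      0.     -1.    ]] [-68.4124  12.1974  -1.9702  75.83    -0.      90.0003] [ 0.1536 -0.1273 -0.6311]
```

View pics/w1.png

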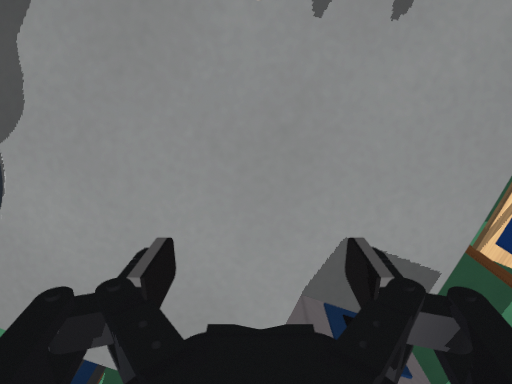

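The calls were refused because every row needs all seven keys. The wrist picture only shows bare bench between the fingers (fingertips at about (165,240) and (355,240)). I'll resend with full rows.

Request:
{"op": "send_rows", "data": {
  "deltas": [
    {"rx":0,"ry":0,"rz":0.126,"tx":0,"ty":0,"tz":0,"hand":1},
    {"rx":0,"ry":0,"rz":0.126,"tx":0,"ty":0,"tz":0,"hand":1},
    {"rx":0,"ry":0,"rz":0.125,"tx":0,"ty":0,"tz":0,"hand":1},
    {"rx":0,"ry":0,"rz":0,"tx":0.0306,"ty":-0.0288,"tz":0.007,"hand":1},
    {"rx":0,"ry":0,"rz":0,"tx":0.0306,"ty":-0.0288,"tz":0.007,"hand":1},
    {"rx":0,"ry":0,"rz":0,"tx":0.0306,"ty":-0.0288,"tz":0.007,"hand":1},
    {"rx":0,"ry":0,"rz":0,"tx":0.0306,"ty":-0.0288,"tz":0.007,"hand":1},
    {"rx":0,"ry":0,"rz":0,"tx":0.0306,"ty":-0.0288,"tz":0.007,"hand":1}
  ],
  "newtons": 50
}}

```text
t: 1.5
position: [0.338, -0.3197, 0.1962]
orientation: [[1.0, -0.0, 0.0], [-0.0, -1.0, -0.0], [0.0, 0.0, -1.0]]
ft_force: [0.2, -1.1, 0.6]
width: 1.002
grasp_force: 0.0
```

Request:
{"op": "send_rows", "data": {
  "deltas": [
    {"rx":0,"ry":0,"rz":0,"tx":0.0306,"ty":-0.0288,"tz":0.007,"hand":1},
    {"rx":0,"ry":0,"rz":0,"tx":0.0306,"ty":-0.0288,"tz":0.007,"hand":1},
    {"rx":0,"ry":0,"rz":0,"tx":0.0306,"ty":-0.0288,"tz":0.007,"hand":1},
    {"rx":0,"ry":0,"rz":0,"tx":0.0306,"ty":-0.0288,"tz":0.007,"hand":1},
    {"rx":0,"ry":0,"rz":0,"tx":0.0306,"ty":-0.0288,"tz":0.007,"hand":1},
    {"rx":0,"ry":0,"rz":0,"tx":0.0306,"ty":-0.0288,"tz":0.007,"hand":1},
    {"rx":0,"ry":0,"rz":0,"tx":0.0306,"ty":-0.0288,"tz":0.007,"hand":1},
    {"rx":0,"ry":0,"rz":0,"tx":0.0306,"ty":-0.0288,"tz":0.007,"hand":1}
  ]
}}

```text
t: 2.3
position: [0.583, -0.0891, 0.14]
orientation: [[1.0, -0.0, 0.0], [-0.0, -1.0, -0.0], [0.0, 0.0, -1.0]]
ft_force: [0.8, -0.0, 0.2]
width: 1.002
grasp_force: 0.0
```

```bash
python3 - <<'E'
from h import *
im,_=get_image("wrist");cv2.imwrite("pics/w2.png",im[:,:,::-1])
s=r.state();print(s["position"],s["orientation"],s["joint_pos"],s["ft_force"])
E
```

```text
[ 0.586  -0.0851  0.1384] [[ 1.      0.0026  0.0003]
 [ 0.0026 -1.      0.0017]
 [ 0.0003 -0.0017 -1.    ]] [ -8.3194  24.8243   2.0702  67.2445   0.0974 171.5308] [-4.6338  7.183  -3.4212]
```

View pics/w2.png

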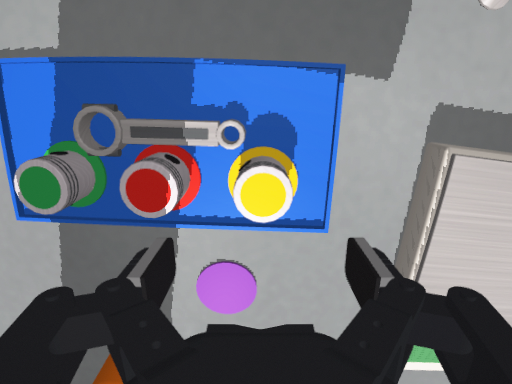

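The wrist view shows yellow piston crown at (263,193), with red (155,185), green (45,187) and the rod (160,132) as expected. The last joint is near its limit, so I'll turn the tool to yaw 180 (a half turn gives the same grasp), then descend.

Request:
{"op": "send_rows", "data": {
  "deltas": [
    {"rx":0,"ry":0,"rz":-0.1309,"tx":0,"ty":0,"tz":0,"hand":1},
    {"rx":0,"ry":0,"rz":-0.1309,"tx":0,"ty":0,"tz":0,"hand":1},
    {"rx":0,"ry":0,"rz":-0.1309,"tx":0,"ty":0,"tz":0,"hand":1},
    {"rx":0,"ry":0,"rz":-0.1309,"tx":0,"ty":0,"tz":0,"hand":1},
    {"rx":0,"ry":0,"rz":-0.1309,"tx":0,"ty":0,"tz":0,"hand":1},
    {"rx":0,"ry":0,"rz":-0.1309,"tx":0,"ty":0,"tz":0,"hand":1},
    {"rx":0,"ry":0,"rz":-0.1309,"tx":0,"ty":0,"tz":0,"hand":1},
    {"rx":0,"ry":0,"rz":-0.1309,"tx":0,"ty":0,"tz":0,"hand":1}
  ]
}}

```text
t: 3.15
position: [0.5818, -0.0906, 0.1403]
orientation: [[0.495, 0.869, -0.0], [0.869, -0.495, 0.0], [-0.0, -0.0, -1.0]]
ft_force: [-0.3, 0.3, -1.0]
width: 0.999
grasp_force: 0.0
```

Request:
{"op": "send_rows", "data": {
  "deltas": [
    {"rx":0,"ry":0,"rz":-0.1309,"tx":0,"ty":0,"tz":0,"hand":1},
    {"rx":0,"ry":0,"rz":-0.1309,"tx":0,"ty":0,"tz":0,"hand":1},
    {"rx":0,"ry":0,"rz":-0.1309,"tx":0,"ty":0,"tz":0,"hand":1},
    {"rx":0,"ry":0,"rz":-0.1309,"tx":0,"ty":0,"tz":0,"hand":1},
    {"rx":0,"ry":0,"rz":-0.1309,"tx":0,"ty":0,"tz":0,"hand":1},
    {"rx":0,"ry":0,"rz":-0.1309,"tx":0,"ty":0,"tz":0,"hand":1},
    {"rx":0,"ry":0,"rz":-0.1309,"tx":0,"ty":0,"tz":0,"hand":1},
    {"rx":0,"ry":0,"rz":-0.1309,"tx":0,"ty":0,"tz":0,"hand":1}
  ]
}}

```text
t: 3.95
position: [0.5818, -0.0906, 0.1403]
orientation: [[-0.504, 0.863, -0.0], [0.863, 0.504, 0.0], [0.0, -0.0, -1.0]]
ft_force: [0.1, 0.0, -0.6]
width: 1.0
grasp_force: 0.0
```

Request:
{"op": "send_rows", "data": {
  "deltas": [
    {"rx":0,"ry":0,"rz":-0.1309,"tx":0,"ty":0,"tz":0,"hand":1},
    {"rx":0,"ry":0,"rz":-0.1309,"tx":0,"ty":0,"tz":0,"hand":1},
    {"rx":0,"ry":0,"rz":-0.1309,"tx":0,"ty":0,"tz":0,"hand":1},
    {"rx":0,"ry":0,"rz":-0.1309,"tx":0,"ty":0,"tz":0,"hand":1},
    {"rx":0,"ry":0,"rz":-0.1309,"tx":0,"ty":0,"tz":0,"hand":1},
    {"rx":0,"ry":0,"rz":-0.1309,"tx":0,"ty":0,"tz":0,"hand":1},
    {"rx":0,"ry":0,"rz":-0.1309,"tx":0,"ty":0,"tz":0,"hand":1},
    {"rx":0,"ry":0,"rz":-0.1309,"tx":0,"ty":-0.001,"tz":0,"hand":1}
  ]
}}

```text
t: 4.75
position: [0.5817, -0.0916, 0.1403]
orientation: [[-1.0, -0.005, -0.0], [-0.005, 1.0, 0.0], [0.0, 0.0, -1.0]]
ft_force: [0.4, 1.0, 1.0]
width: 1.0
grasp_force: 0.0
```

Request:
{"op": "send_rows", "data": {
  "deltas": [
    {"rx":0,"ry":0,"rz":0,"tx":0,"ty":0,"tz":0,"hand":1},
    {"rx":0,"ry":0,"rz":0,"tx":0,"ty":0,"tz":0.018,"hand":1},
    {"rx":0,"ry":0,"rz":0,"tx":0,"ty":0,"tz":0.025,"hand":1},
    {"rx":0,"ry":0,"rz":0,"tx":0,"ty":0,"tz":0.025,"hand":1},
    {"rx":0,"ry":0,"rz":0,"tx":0,"ty":0,"tz":0.023,"hand":1},
    {"rx":0,"ry":0,"rz":0,"tx":0,"ty":0,"tz":0.02,"hand":1},
    {"rx":0,"ry":0,"rz":0,"tx":0,"ty":0,"tz":0.015,"hand":1},
    {"rx":0,"ry":0,"rz":0,"tx":0,"ty":0,"tz":0,"hand":1}
  ]
}}

```text
t: 5.55
position: [0.5803, -0.0913, 0.0124]
orientation: [[-1.0, 0.004, -0.003], [0.004, 1.0, 0.001], [0.003, 0.001, -1.0]]
ft_force: [0.4, -0.6, 0.2]
width: 0.997
grasp_force: 0.0
```

Request:
{"op": "send_rows", "data": {
  "deltas": [
    {"rx":0,"ry":0,"rz":0,"tx":0,"ty":0,"tz":0,"hand":0.4},
    {"rx":0,"ry":0,"rz":0,"tx":0,"ty":0,"tz":0,"hand":0.4},
    {"rx":0,"ry":0,"rz":0,"tx":0,"ty":0,"tz":0,"hand":0.4},
    {"rx":0,"ry":0,"rz":0,"tx":0,"ty":0,"tz":0,"hand":0.4},
    {"rx":0,"ry":0,"rz":0,"tx":0,"ty":0,"tz":0,"hand":0.4},
    {"rx":0,"ry":0,"rz":0,"tx":0,"ty":0,"tz":0,"hand":0.4},
    {"rx":0,"ry":0,"rz":0,"tx":0,"ty":0,"tz":0,"hand":0.4},
    {"rx":0,"ry":0,"rz":0,"tx":0,"ty":0,"tz":0,"hand":0.4}
  ],
  "newtons": 40
}}

```text
t: 6.35
position: [0.5824, -0.0917, 0.0155]
orientation: [[-1.0, 0.001, 0.002], [0.001, 1.0, -0.0], [-0.002, -0.0, -1.0]]
ft_force: [-1.8, 0.7, 6.7]
width: 0.574
grasp_force: 40.8
```

Request:
{"op": "send_rows", "data": {
  "deltas": [
    {"rx":0,"ry":0,"rz":0,"tx":0,"ty":0,"tz":-0.0157,"hand":0.4},
    {"rx":0,"ry":0,"rz":0,"tx":0,"ty":0,"tz":-0.03,"hand":0.4},
    {"rx":0,"ry":0,"rz":0,"tx":0,"ty":0,"tz":-0.03,"hand":0.4},
    {"rx":0,"ry":0,"rz":0,"tx":0,"ty":0,"tz":-0.02,"hand":0.4},
    {"rx":0,"ry":0,"rz":0,"tx":0.0022,"ty":0.02,"tz":0,"hand":0.4},
    {"rx":0,"ry":0,"rz":0,"tx":0.0022,"ty":0.03,"tz":0,"hand":0.4},
    {"rx":0,"ry":0,"rz":0,"tx":0.0022,"ty":0.04,"tz":0,"hand":0.4},
    {"rx":0,"ry":0,"rz":0,"tx":0.0022,"ty":0.04,"tz":0,"hand":0.4}
  ]
}}

```text
t: 7.15
position: [0.5729, 0.0395, 0.1107]
orientation: [[-1.0, 0.002, 0.001], [0.002, 1.0, 0.0], [-0.001, 0.0, -1.0]]
ft_force: [1.0, -0.3, -2.4]
width: 0.578
grasp_force: 42.2
```

Request:
{"op": "send_rows", "data": {
  "deltas": [
    {"rx":0,"ry":0,"rz":0,"tx":0.0022,"ty":0.04,"tz":0,"hand":0.4},
    {"rx":0,"ry":0,"rz":0,"tx":0.0022,"ty":0.04,"tz":0,"hand":0.4},
    {"rx":0,"ry":0,"rz":0,"tx":0.0022,"ty":0.04,"tz":0,"hand":0.4},
    {"rx":0,"ry":0,"rz":0,"tx":0.0022,"ty":0.04,"tz":0,"hand":0.4},
    {"rx":0,"ry":0,"rz":0,"tx":0.0022,"ty":0.04,"tz":0,"hand":0.4},
    {"rx":0,"ry":0,"rz":0,"tx":0.0022,"ty":0.04,"tz":0,"hand":0.4},
    {"rx":0,"ry":0,"rz":0,"tx":0.0022,"ty":0.025,"tz":0,"hand":0.4},
    {"rx":0,"ry":0,"rz":0,"tx":0.0022,"ty":0.0156,"tz":0,"hand":0.4}
  ]
}}

```text
t: 7.95
position: [0.555, 0.321, 0.1103]
orientation: [[-1.0, -0.001, 0.0], [-0.001, 1.0, 0.0], [-0.0, 0.0, -1.0]]
ft_force: [-0.5, -0.6, -2.9]
width: 0.573
grasp_force: 42.3
```

Request:
{"op": "send_rows", "data": {
  "deltas": [
    {"rx":0,"ry":0,"rz":0,"tx":0,"ty":0,"tz":0.01,"hand":0.4},
    {"rx":0,"ry":0,"rz":0,"tx":0,"ty":0,"tz":0.02,"hand":0.4},
    {"rx":0,"ry":0,"rz":0,"tx":0,"ty":0,"tz":0.025,"hand":0.4},
    {"rx":0,"ry":0,"rz":0,"tx":0,"ty":0,"tz":0.02,"hand":0.4},
    {"rx":0,"ry":0,"rz":0,"tx":0,"ty":0,"tz":0.01,"hand":0.4},
    {"rx":0,"ry":0,"rz":0,"tx":0,"ty":0,"tz":0.005,"hand":0.4},
    {"rx":0,"ry":0,"rz":0,"tx":0,"ty":0,"tz":0,"hand":0.4},
    {"rx":0,"ry":0,"rz":0,"tx":0,"ty":0,"tz":0,"hand":0.4}
  ]
}}

```text
t: 8.75
position: [0.556, 0.3191, 0.021]
orientation: [[-1.0, 0.0, 0.001], [0.0, 1.0, 0.001], [-0.001, 0.001, -1.0]]
ft_force: [0.6, 1.0, -2.3]
width: 0.577
grasp_force: 42.3
```

```bash
python3 - <<'E'
from h import *
im,_=get_image("scene");cv2.imwrite("pics/s1.png",cv2.resize(im[100:330,150:480,::-1],None,fx=2,fy=2,interpolation=2))
s=r.state();print(s["position"],s["orientation"],s["joint_pos"],s["ft_force"],s["width"])
E
```

```text
[0.556  0.3192 0.0211] [[-1.      0.0003  0.0013]
 [ 0.0003  1.      0.0008]
 [-0.0013  0.0008 -1.    ]] [29.8612 34.8856  0.7292 55.7559  0.0007 29.8803] [ 0.2857 -0.0637 -2.9017] 0.5747965769574822
```

View pics/s1.png

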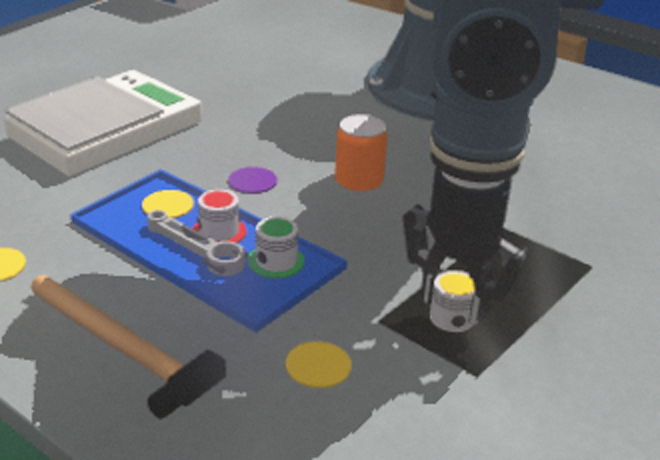

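Scene crop: the yellow piston is held upright just above the mat at (455,300), and the tray is undisturbed. Now the final millimetres, feeling for contact.

Request:
{"op": "send_rows", "data": {
  "deltas": [
    {"rx":0,"ry":0,"rz":0,"tx":0,"ty":0,"tz":0.003,"hand":0.4},
    {"rx":0,"ry":0,"rz":0,"tx":0,"ty":0,"tz":0.002,"hand":0.4},
    {"rx":0,"ry":0,"rz":0,"tx":0,"ty":0,"tz":0.001,"hand":0.4},
    {"rx":0,"ry":0,"rz":0,"tx":0,"ty":0,"tz":0.001,"hand":0.4},
    {"rx":0,"ry":0,"rz":0,"tx":0,"ty":0,"tz":0.0005,"hand":0.4},
    {"rx":0,"ry":0,"rz":0,"tx":0,"ty":0,"tz":0,"hand":0.4},
    {"rx":0,"ry":0,"rz":0,"tx":0,"ty":0,"tz":0,"hand":0.4},
    {"rx":0,"ry":0,"rz":0,"tx":0,"ty":0,"tz":0,"hand":0.4}
  ]
}}

```text
t: 9.6
position: [0.5554, 0.3191, 0.0126]
orientation: [[-1.0, 0.0, 0.0], [0.0, 1.0, 0.0], [-0.0, 0.0, -1.0]]
ft_force: [-1.6, -0.6, 0.1]
width: 0.579
grasp_force: 42.5
```

Request:
{"op": "send_rows", "data": {
  "deltas": [
    {"rx":0,"ry":0,"rz":0,"tx":0,"ty":0,"tz":0,"hand":0.75},
    {"rx":0,"ry":0,"rz":0,"tx":0,"ty":0,"tz":0,"hand":0.9},
    {"rx":0,"ry":0,"rz":0,"tx":0,"ty":0,"tz":0,"hand":1},
    {"rx":0,"ry":0,"rz":0,"tx":0,"ty":0,"tz":0,"hand":1},
    {"rx":0,"ry":0,"rz":0,"tx":0,"ty":0,"tz":0,"hand":1},
    {"rx":0,"ry":0,"rz":0,"tx":0,"ty":0,"tz":-0.015,"hand":1},
    {"rx":0,"ry":0,"rz":0,"tx":0,"ty":0,"tz":-0.035,"hand":1},
    {"rx":0,"ry":0,"rz":0,"tx":0,"ty":0,"tz":-0.04,"hand":1}
  ]
}}

```text
t: 10.4
position: [0.5546, 0.3185, 0.1026]
orientation: [[-1.0, 0.0, -0.002], [0.0, 1.0, -0.001], [0.002, -0.001, -1.0]]
ft_force: [1.3, 1.0, 0.1]
width: 0.996
grasp_force: 0.0
```

Request:
{"op": "send_rows", "data": {
  "deltas": [
    {"rx":0,"ry":0,"rz":0,"tx":-0.0038,"ty":-0.0394,"tz":0,"hand":1},
    {"rx":0,"ry":0,"rz":0,"tx":-0.0038,"ty":-0.0394,"tz":0,"hand":1},
    {"rx":0,"ry":0,"rz":0,"tx":-0.0038,"ty":-0.0394,"tz":0,"hand":1},
    {"rx":0,"ry":0,"rz":0,"tx":-0.0038,"ty":-0.0394,"tz":0,"hand":1},
    {"rx":0,"ry":0,"rz":0,"tx":-0.0038,"ty":-0.0394,"tz":0,"hand":1},
    {"rx":0,"ry":0,"rz":0,"tx":-0.0038,"ty":-0.0394,"tz":0,"hand":1},
    {"rx":0,"ry":0,"rz":0,"tx":-0.0038,"ty":-0.0394,"tz":0,"hand":1},
    {"rx":0,"ry":0,"rz":0,"tx":-0.0038,"ty":-0.0394,"tz":0,"hand":1}
  ]
}}

```text
t: 11.2
position: [0.5857, 0.0022, 0.1027]
orientation: [[-1.0, 0.0, 0.0], [0.0, 1.0, -0.0], [-0.0, -0.0, -1.0]]
ft_force: [1.0, -0.8, 0.0]
width: 0.999
grasp_force: 0.0
```

Request:
{"op": "send_rows", "data": {
  "deltas": [
    {"rx":0,"ry":0,"rz":0,"tx":0,"ty":0,"tz":0,"hand":1},
    {"rx":0,"ry":0,"rz":0,"tx":0,"ty":0,"tz":0.02,"hand":1},
    {"rx":0,"ry":0,"rz":0,"tx":0,"ty":0,"tz":0.025,"hand":1},
    {"rx":0,"ry":0,"rz":0,"tx":0,"ty":0,"tz":0.02,"hand":1},
    {"rx":0,"ry":0,"rz":0,"tx":0,"ty":0,"tz":0.014,"hand":1},
    {"rx":0,"ry":0,"rz":0,"tx":0,"ty":0,"tz":0.008,"hand":1},
    {"rx":0,"ry":0,"rz":0,"tx":0,"ty":0,"tz":0,"hand":1},
    {"rx":0,"ry":0,"rz":0,"tx":0,"ty":0,"tz":0,"hand":1}
  ]
}}

```text
t: 12.0
position: [0.5861, 0.004, 0.0161]
orientation: [[-1.0, -0.0, 0.001], [-0.0, 1.0, 0.0], [-0.001, 0.0, -1.0]]
ft_force: [-0.1, 0.2, -0.1]
width: 1.004
grasp_force: 0.0
```

Request:
{"op": "send_rows", "data": {
  "deltas": [
    {"rx":0,"ry":0,"rz":0,"tx":0,"ty":0,"tz":0,"hand":0.4},
    {"rx":0,"ry":0,"rz":0,"tx":0,"ty":0,"tz":0,"hand":0.4},
    {"rx":0,"ry":0,"rz":0,"tx":0,"ty":0,"tz":0,"hand":0.4},
    {"rx":0,"ry":0,"rz":0,"tx":0,"ty":0,"tz":0,"hand":0.4},
    {"rx":0,"ry":0,"rz":0,"tx":0,"ty":0,"tz":0,"hand":0.4},
    {"rx":0,"ry":0,"rz":0,"tx":0,"ty":0,"tz":0,"hand":0.4},
    {"rx":0,"ry":0,"rz":0,"tx":0,"ty":0,"tz":0,"hand":0.4},
    {"rx":0,"ry":0,"rz":0,"tx":0,"ty":0,"tz":0,"hand":0.4}
  ]
}}

```text
t: 12.8
position: [0.5862, 0.0038, 0.0163]
orientation: [[-1.0, 0.0, 0.001], [0.0, 1.0, 0.0], [-0.001, 0.0, -1.0]]
ft_force: [-2.1, -0.3, 6.8]
width: 0.577
grasp_force: 40.7
```

Request:
{"op": "send_rows", "data": {
  "deltas": [
    {"rx":0,"ry":0,"rz":0,"tx":0,"ty":0,"tz":-0.0157,"hand":0.4},
    {"rx":0,"ry":0,"rz":0,"tx":0,"ty":0,"tz":-0.03,"hand":0.4},
    {"rx":0,"ry":0,"rz":0,"tx":0,"ty":0,"tz":-0.03,"hand":0.4},
    {"rx":0,"ry":0,"rz":0,"tx":0,"ty":0,"tz":-0.02,"hand":0.4},
    {"rx":0,"ry":0,"rz":0,"tx":0.005,"ty":0.015,"tz":0,"hand":0.4},
    {"rx":0,"ry":0,"rz":0,"tx":0.009,"ty":0.025,"tz":0,"hand":0.4},
    {"rx":0,"ry":0,"rz":0,"tx":0.0104,"ty":0.03,"tz":0,"hand":0.4},
    {"rx":0,"ry":0,"rz":0,"tx":0.0104,"ty":0.03,"tz":0,"hand":0.4}
  ]
}}

```text
t: 13.6
position: [0.5496, 0.1052, 0.1102]
orientation: [[-1.0, 0.001, -0.001], [0.001, 1.0, -0.0], [0.001, -0.0, -1.0]]
ft_force: [-0.1, -0.3, -2.5]
width: 0.576
grasp_force: 41.9
```

Request:
{"op": "send_rows", "data": {
  "deltas": [
    {"rx":0,"ry":0,"rz":0,"tx":0.0104,"ty":0.03,"tz":0,"hand":0.4},
    {"rx":0,"ry":0,"rz":0,"tx":0.0104,"ty":0.03,"tz":0,"hand":0.4},
    {"rx":0,"ry":0,"rz":0,"tx":0.0104,"ty":0.03,"tz":0,"hand":0.4},
    {"rx":0,"ry":0,"rz":0,"tx":0.0104,"ty":0.03,"tz":0,"hand":0.4},
    {"rx":0,"ry":0,"rz":0,"tx":0.0104,"ty":0.03,"tz":0,"hand":0.4},
    {"rx":0,"ry":0,"rz":0,"tx":0.0104,"ty":0.03,"tz":0,"hand":0.4},
    {"rx":0,"ry":0,"rz":0,"tx":0.0086,"ty":0.025,"tz":0,"hand":0.4},
    {"rx":0,"ry":0,"rz":0,"tx":0.0055,"ty":0.016,"tz":0,"hand":0.4}
  ]
}}

```text
t: 14.4
position: [0.4728, 0.3266, 0.1103]
orientation: [[-1.0, -0.001, -0.001], [-0.001, 1.0, -0.0], [0.001, -0.0, -1.0]]
ft_force: [-0.1, -0.7, -2.2]
width: 0.573
grasp_force: 42.0
```

Request:
{"op": "send_rows", "data": {
  "deltas": [
    {"rx":0,"ry":0,"rz":0,"tx":0,"ty":0,"tz":0.012,"hand":0.4},
    {"rx":0,"ry":0,"rz":0,"tx":0,"ty":0,"tz":0.022,"hand":0.4},
    {"rx":0,"ry":0,"rz":0,"tx":0,"ty":0,"tz":0.025,"hand":0.4},
    {"rx":0,"ry":0,"rz":0,"tx":0,"ty":0,"tz":0.02,"hand":0.4},
    {"rx":0,"ry":0,"rz":0,"tx":0,"ty":0,"tz":0.01,"hand":0.4},
    {"rx":0,"ry":0,"rz":0,"tx":0,"ty":0,"tz":0.005,"hand":0.4},
    {"rx":0,"ry":0,"rz":0,"tx":0,"ty":0,"tz":0.002,"hand":0.4},
    {"rx":0,"ry":0,"rz":0,"tx":0,"ty":0,"tz":0,"hand":0.4}
  ]
}}

```text
t: 15.2
position: [0.4748, 0.3249, 0.0156]
orientation: [[-1.0, 0.0, 0.001], [0.0, 1.0, 0.0], [-0.001, 0.0, -1.0]]
ft_force: [-0.3, 0.7, -1.3]
width: 0.576
grasp_force: 42.0
```

Request:
{"op": "send_rows", "data": {
  "deltas": [
    {"rx":0,"ry":0,"rz":0,"tx":0,"ty":0,"tz":0.001,"hand":0.4},
    {"rx":0,"ry":0,"rz":0,"tx":0,"ty":0,"tz":0.0005,"hand":0.4},
    {"rx":0,"ry":0,"rz":0,"tx":0,"ty":0,"tz":0.0005,"hand":0.4},
    {"rx":0,"ry":0,"rz":0,"tx":0,"ty":0,"tz":0,"hand":0.4},
    {"rx":0,"ry":0,"rz":0,"tx":0,"ty":0,"tz":0,"hand":0.4},
    {"rx":0,"ry":0,"rz":0,"tx":0,"ty":0,"tz":0,"hand":0.4},
    {"rx":0,"ry":0,"rz":0,"tx":0,"ty":0,"tz":0,"hand":0.4},
    {"rx":0,"ry":0,"rz":0,"tx":0,"ty":0,"tz":0,"hand":0.4}
  ]
}}

```text
t: 16.0
position: [0.4745, 0.3249, 0.0133]
orientation: [[-1.0, 0.0, 0.0], [0.0, 1.0, 0.0], [-0.0, 0.0, -1.0]]
ft_force: [-0.4, 0.4, 0.4]
width: 0.574
grasp_force: 42.0
```

Request:
{"op": "send_rows", "data": {
  "deltas": [
    {"rx":0,"ry":0,"rz":0,"tx":0,"ty":0,"tz":0,"hand":0.75},
    {"rx":0,"ry":0,"rz":0,"tx":0,"ty":0,"tz":0,"hand":0.9},
    {"rx":0,"ry":0,"rz":0,"tx":0,"ty":0,"tz":0,"hand":1},
    {"rx":0,"ry":0,"rz":0,"tx":0,"ty":0,"tz":0,"hand":1},
    {"rx":0,"ry":0,"rz":0,"tx":0,"ty":0,"tz":0,"hand":1},
    {"rx":0,"ry":0,"rz":0,"tx":0,"ty":0,"tz":-0.015,"hand":1},
    {"rx":0,"ry":0,"rz":0,"tx":0,"ty":0,"tz":-0.035,"hand":1},
    {"rx":0,"ry":0,"rz":0,"tx":0,"ty":0,"tz":-0.04,"hand":1}
  ]
}}

```text
t: 16.8
position: [0.4737, 0.3243, 0.1034]
orientation: [[-1.0, 0.0, -0.002], [0.0, 1.0, -0.001], [0.002, -0.001, -1.0]]
ft_force: [1.2, 1.0, -0.6]
width: 0.999
grasp_force: 0.0
```

Request:
{"op": "send_rows", "data": {
  "deltas": [
    {"rx":0,"ry":0,"rz":0,"tx":-0.0142,"ty":-0.0283,"tz":0,"hand":1},
    {"rx":0,"ry":0,"rz":0,"tx":-0.0142,"ty":-0.0283,"tz":0,"hand":1},
    {"rx":0,"ry":0,"rz":0,"tx":-0.0142,"ty":-0.0283,"tz":0,"hand":1},
    {"rx":0,"ry":0,"rz":0,"tx":-0.0142,"ty":-0.0283,"tz":0,"hand":1},
    {"rx":0,"ry":0,"rz":0,"tx":-0.0142,"ty":-0.0283,"tz":0,"hand":1},
    {"rx":0,"ry":0,"rz":0,"tx":-0.0142,"ty":-0.0283,"tz":0,"hand":1},
    {"rx":0,"ry":0,"rz":0,"tx":-0.0142,"ty":-0.0283,"tz":0,"hand":1},
    {"rx":0,"ry":0,"rz":0,"tx":-0.0142,"ty":-0.0283,"tz":0,"hand":1}
  ]
}}

```text
t: 17.6
position: [0.5885, 0.0972, 0.1033]
orientation: [[-1.0, 0.0, 0.0], [0.0, 1.0, 0.0], [-0.0, 0.0, -1.0]]
ft_force: [0.1, 0.4, 0.9]
width: 1.006
grasp_force: 0.0
```

Request:
{"op": "send_rows", "data": {
  "deltas": [
    {"rx":0,"ry":0,"rz":0,"tx":0,"ty":0,"tz":0,"hand":1},
    {"rx":0,"ry":0,"rz":0,"tx":0,"ty":0,"tz":0.02,"hand":1},
    {"rx":0,"ry":0,"rz":0,"tx":0,"ty":0,"tz":0.025,"hand":1},
    {"rx":0,"ry":0,"rz":0,"tx":0,"ty":0,"tz":0.02,"hand":1},
    {"rx":0,"ry":0,"rz":0,"tx":0,"ty":0,"tz":0.014,"hand":1},
    {"rx":0,"ry":0,"rz":0,"tx":0,"ty":0,"tz":0.008,"hand":1},
    {"rx":0,"ry":0,"rz":0,"tx":0,"ty":0,"tz":0,"hand":1},
    {"rx":0,"ry":0,"rz":0,"tx":0,"ty":0,"tz":0,"hand":1}
  ]
}}

```text
t: 18.4
position: [0.5883, 0.0987, 0.0168]
orientation: [[-1.0, 0.0, 0.001], [0.0, 1.0, 0.0], [-0.001, 0.0, -1.0]]
ft_force: [0.5, 0.0, 0.3]
width: 1.001
grasp_force: 0.0
```

Request:
{"op": "send_rows", "data": {
  "deltas": [
    {"rx":0,"ry":0,"rz":0,"tx":0,"ty":0,"tz":0,"hand":0.4},
    {"rx":0,"ry":0,"rz":0,"tx":0,"ty":0,"tz":0,"hand":0.4},
    {"rx":0,"ry":0,"rz":0,"tx":0,"ty":0,"tz":0,"hand":0.4},
    {"rx":0,"ry":0,"rz":0,"tx":0,"ty":0,"tz":0,"hand":0.4},
    {"rx":0,"ry":0,"rz":0,"tx":0,"ty":0,"tz":0,"hand":0.4},
    {"rx":0,"ry":0,"rz":0,"tx":0,"ty":0,"tz":0,"hand":0.4},
    {"rx":0,"ry":0,"rz":0,"tx":0,"ty":0,"tz":0,"hand":0.4},
    {"rx":0,"ry":0,"rz":0,"tx":0,"ty":0,"tz":0,"hand":0.4}
  ]
}}

```text
t: 19.2
position: [0.5884, 0.0985, 0.017]
orientation: [[-1.0, 0.0, 0.001], [0.0, 1.0, 0.0], [-0.001, 0.0, -1.0]]
ft_force: [-1.5, -0.0, 6.0]
width: 0.572
grasp_force: 40.7
```

Request:
{"op": "send_rows", "data": {
  "deltas": [
    {"rx":0,"ry":0,"rz":0,"tx":0,"ty":0,"tz":-0.0157,"hand":0.4},
    {"rx":0,"ry":0,"rz":0,"tx":0,"ty":0,"tz":-0.03,"hand":0.4},
    {"rx":0,"ry":0,"rz":0,"tx":0,"ty":0,"tz":-0.03,"hand":0.4},
    {"rx":0,"ry":0,"rz":0,"tx":0,"ty":0,"tz":-0.02,"hand":0.4},
    {"rx":0,"ry":0,"rz":0,"tx":0.008,"ty":0.0096,"tz":0,"hand":0.4},
    {"rx":0,"ry":0,"rz":0,"tx":0.013,"ty":0.0157,"tz":0,"hand":0.4},
    {"rx":0,"ry":0,"rz":0,"tx":0.0187,"ty":0.0225,"tz":0,"hand":0.4},
    {"rx":0,"ry":0,"rz":0,"tx":0.0187,"ty":0.0225,"tz":0,"hand":0.4}
  ]
}}

```text
t: 20.0
position: [0.5281, 0.1694, 0.1108]
orientation: [[-1.0, 0.001, -0.001], [0.001, 1.0, -0.0], [0.001, -0.0, -1.0]]
ft_force: [-0.8, -0.1, -1.7]
width: 0.577
grasp_force: 41.9
```

Request:
{"op": "send_rows", "data": {
  "deltas": [
    {"rx":0,"ry":0,"rz":0,"tx":0.0187,"ty":0.0225,"tz":0,"hand":0.4},
    {"rx":0,"ry":0,"rz":0,"tx":0.0187,"ty":0.0225,"tz":0,"hand":0.4},
    {"rx":0,"ry":0,"rz":0,"tx":0.0187,"ty":0.0225,"tz":0,"hand":0.4},
    {"rx":0,"ry":0,"rz":0,"tx":0.0187,"ty":0.0225,"tz":0,"hand":0.4},
    {"rx":0,"ry":0,"rz":0,"tx":0.0187,"ty":0.0225,"tz":0,"hand":0.4},
    {"rx":0,"ry":0,"rz":0,"tx":0.0187,"ty":0.0225,"tz":0,"hand":0.4},
    {"rx":0,"ry":0,"rz":0,"tx":0.013,"ty":0.0157,"tz":0,"hand":0.4},
    {"rx":0,"ry":0,"rz":0,"tx":0.0094,"ty":0.0115,"tz":0,"hand":0.4}
  ]
}}

```text
t: 20.8
position: [0.3933, 0.3317, 0.1111]
orientation: [[-1.0, -0.001, -0.001], [-0.001, 1.0, -0.001], [0.001, -0.001, -1.0]]
ft_force: [-1.1, -0.4, -2.7]
width: 0.578
grasp_force: 41.9
```

Request:
{"op": "send_rows", "data": {
  "deltas": [
    {"rx":0,"ry":0,"rz":0,"tx":0,"ty":0,"tz":0.012,"hand":0.4},
    {"rx":0,"ry":0,"rz":0,"tx":0,"ty":0,"tz":0.022,"hand":0.4},
    {"rx":0,"ry":0,"rz":0,"tx":0,"ty":0,"tz":0.025,"hand":0.4},
    {"rx":0,"ry":0,"rz":0,"tx":0,"ty":0,"tz":0.02,"hand":0.4},
    {"rx":0,"ry":0,"rz":0,"tx":0,"ty":0,"tz":0.01,"hand":0.4},
    {"rx":0,"ry":0,"rz":0,"tx":0,"ty":0,"tz":0.005,"hand":0.4},
    {"rx":0,"ry":0,"rz":0,"tx":0,"ty":0,"tz":0.002,"hand":0.4},
    {"rx":0,"ry":0,"rz":0,"tx":0,"ty":0,"tz":0,"hand":0.4}
  ]
}}

```text
t: 21.6
position: [0.3954, 0.331, 0.0163]
orientation: [[-1.0, 0.0, 0.0], [0.0, 1.0, 0.0], [-0.0, 0.0, -1.0]]
ft_force: [0.7, 0.1, -3.1]
width: 0.576
grasp_force: 41.9
```

Request:
{"op": "send_rows", "data": {
  "deltas": [
    {"rx":0,"ry":0,"rz":0,"tx":0,"ty":0,"tz":0.001,"hand":0.4},
    {"rx":0,"ry":0,"rz":0,"tx":0,"ty":0,"tz":0.0005,"hand":0.4},
    {"rx":0,"ry":0,"rz":0,"tx":0,"ty":0,"tz":0,"hand":0.4},
    {"rx":0,"ry":0,"rz":0,"tx":0,"ty":0,"tz":0,"hand":0.4},
    {"rx":0,"ry":0,"rz":0,"tx":0,"ty":0,"tz":0,"hand":0.4},
    {"rx":0,"ry":0,"rz":0,"tx":0,"ty":0,"tz":0,"hand":0.4},
    {"rx":0,"ry":0,"rz":0,"tx":0,"ty":0,"tz":0,"hand":0.4},
    {"rx":0,"ry":0,"rz":0,"tx":0,"ty":0,"tz":0,"hand":0.4}
  ]
}}

```text
t: 22.4
position: [0.3951, 0.3309, 0.0144]
orientation: [[-1.0, 0.0, -0.0], [0.0, 1.0, -0.0], [0.0, -0.0, -1.0]]
ft_force: [0.0, 0.3, -1.6]
width: 0.582
grasp_force: 41.9
```

Request:
{"op": "send_rows", "data": {
  "deltas": [
    {"rx":0,"ry":0,"rz":0,"tx":0,"ty":0,"tz":0.0005,"hand":0.4},
    {"rx":0,"ry":0,"rz":0,"tx":0,"ty":0,"tz":0,"hand":0.4},
    {"rx":0,"ry":0,"rz":0,"tx":0,"ty":0,"tz":0,"hand":0.8},
    {"rx":0,"ry":0,"rz":0,"tx":0,"ty":0,"tz":0,"hand":1},
    {"rx":0,"ry":0,"rz":0,"tx":0,"ty":0,"tz":0,"hand":1},
    {"rx":0,"ry":0,"rz":0,"tx":0,"ty":0,"tz":-0.015,"hand":1},
    {"rx":0,"ry":0,"rz":0,"tx":0,"ty":0,"tz":-0.035,"hand":1},
    {"rx":0,"ry":0,"rz":0,"tx":0,"ty":0,"tz":-0.04,"hand":1}
  ]
}}

```text
t: 23.2
position: [0.3943, 0.3303, 0.1042]
orientation: [[-1.0, 0.0, -0.002], [0.0, 1.0, -0.001], [0.002, -0.001, -1.0]]
ft_force: [0.9, 1.0, -0.4]
width: 0.995
grasp_force: 0.0
```

Request:
{"op": "send_rows", "data": {
  "deltas": [
    {"rx":0,"ry":0,"rz":0,"tx":-0.0264,"ty":-0.037,"tz":0,"hand":1},
    {"rx":0,"ry":0,"rz":0,"tx":-0.0264,"ty":-0.037,"tz":0,"hand":1},
    {"rx":0,"ry":0,"rz":0,"tx":-0.0264,"ty":-0.037,"tz":0,"hand":1},
    {"rx":0,"ry":0,"rz":0,"tx":-0.0264,"ty":-0.037,"tz":0,"hand":1},
    {"rx":0,"ry":0,"rz":0,"tx":-0.0264,"ty":-0.037,"tz":0,"hand":1},
    {"rx":0,"ry":0,"rz":0,"tx":-0.0264,"ty":-0.037,"tz":0,"hand":1},
    {"rx":0,"ry":0,"rz":0,"tx":-0.0264,"ty":-0.037,"tz":0,"hand":1},
    {"rx":0,"ry":0,"rz":0,"tx":-0.0264,"ty":-0.037,"tz":0,"hand":1}
  ]
}}

```text
t: 24.0
position: [0.6071, 0.0331, 0.104]
orientation: [[-1.0, 0.0, 0.0], [0.0, 1.0, 0.0], [-0.0, 0.0, -1.0]]
ft_force: [0.9, 1.0, -0.6]
width: 1.002
grasp_force: 0.0
```

Request:
{"op": "send_rows", "data": {
  "deltas": [
    {"rx":0,"ry":0,"rz":0,"tx":-0.0113,"ty":-0.0166,"tz":0,"hand":0.65},
    {"rx":0,"ry":0,"rz":0,"tx":-0.0113,"ty":-0.0166,"tz":0,"hand":0.65},
    {"rx":0,"ry":0,"rz":0.1456,"tx":0,"ty":0,"tz":0,"hand":0.65},
    {"rx":0,"ry":0,"rz":0.1456,"tx":0,"ty":0,"tz":0,"hand":0.65},
    {"rx":0,"ry":0,"rz":0.1456,"tx":0,"ty":0,"tz":0,"hand":0.65},
    {"rx":0,"ry":0,"rz":0.1456,"tx":0,"ty":0,"tz":0,"hand":0.65},
    {"rx":0,"ry":0,"rz":0.1456,"tx":0,"ty":0,"tz":0,"hand":0.65},
    {"rx":0,"ry":0,"rz":0.1456,"tx":0,"ty":0,"tz":0,"hand":0.65}
  ]
}}

```text
t: 24.8
position: [0.6288, 0.0017, 0.1038]
orientation: [[-0.637, 0.771, -0.0], [0.771, 0.637, -0.0], [0.0, -0.0, -1.0]]
ft_force: [0.1, 0.5, 0.6]
width: 0.647
grasp_force: 0.0
```

Request:
{"op": "send_rows", "data": {
  "deltas": [
    {"rx":0,"ry":0,"rz":0.1456,"tx":0,"ty":0,"tz":0,"hand":0.65},
    {"rx":0,"ry":0,"rz":0.1456,"tx":0,"ty":0,"tz":0,"hand":0.65},
    {"rx":0,"ry":0,"rz":0.1456,"tx":0,"ty":0,"tz":0,"hand":0.65},
    {"rx":0,"ry":0,"rz":0.1456,"tx":0,"ty":0,"tz":0,"hand":0.65},
    {"rx":0,"ry":0,"rz":0.1456,"tx":0,"ty":0,"tz":0,"hand":0.65},
    {"rx":0,"ry":0,"rz":0,"tx":0,"ty":0,"tz":0,"hand":0.65},
    {"rx":0,"ry":0,"rz":0,"tx":0,"ty":0,"tz":0,"hand":0.65},
    {"rx":0,"ry":0,"rz":0,"tx":0,"ty":0,"tz":0,"hand":0.65}
  ]
}}

```text
t: 25.6
position: [0.6288, 0.0017, 0.1039]
orientation: [[0.027, 1.0, -0.0], [1.0, -0.027, 0.0], [0.0, -0.0, -1.0]]
ft_force: [0.1, -0.0, -0.9]
width: 0.65
grasp_force: 0.0
```

```bash
python3 - <<'E'
from h import *
im,_=get_image("wrist");a=im[:,:,::-1].copy()
im,_=get_image("scene");b=cv2.resize(im[100:330,150:480,::-1],(512,357),interpolation=2)
cv2.imwrite("pics/w3.png",cv2.resize(np.vstack([a[:230],b]),None,fx=1,fy=1))
s=r.state();print(s["position"],s["orientation"],s["joint_pos"],s["ft_force"],s["width"])
E
```

```text
[0.6288 0.0017 0.1039] [[ 0.0289  0.9996 -0.    ]
 [ 0.9996 -0.0289  0.    ]
 [ 0.     -0.     -1.    ]] [ 0.1552 30.1635  5.3859 65.2241  0.0014 91.8085] [ 0.1066 -0.1104 -0.5198] 0.6493058885709814
```

View pics/w3.png

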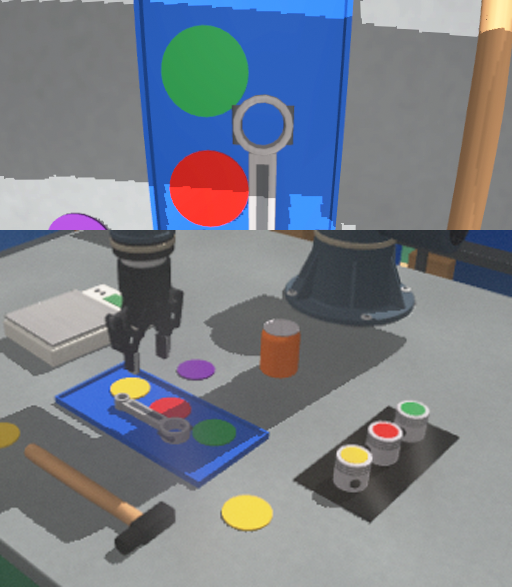

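Wrist view (top half): green seat at (205,71), red seat at (209,188), rod big ring at (263,124), shank centred at column 263. Scene view (bottom half): all three pistons upright on the mat at (352,468), (384,442) and (411,420), and the rod still in the tray.

```bash
python3 - <<'E'
from h import *
p=camera_params("wrist")
print("seats g,r",world("wrist",[[205,71],[209,188]],.007,p))
print("ring, shank",world("wrist",[[263,124]],.024,p),world("wrist",[[263,200]],.021,p))
E
```

```text
seats g,r [[0.5887 0.0987]
 [0.585  0.005 ]]
ring, shank [[0.6321 0.0582]] [[ 0.6306 -0.0023]]
```

Request:
{"op": "send_rows", "data": {
  "deltas": [
    {"rx":0,"ry":0,"rz":0,"tx":0,"ty":0.001,"tz":0.015,"hand":0.65},
    {"rx":0,"ry":0,"rz":0,"tx":0,"ty":0,"tz":0.025,"hand":0.65},
    {"rx":0,"ry":0,"rz":0,"tx":0,"ty":0,"tz":0.025,"hand":0.65},
    {"rx":0,"ry":0,"rz":0,"tx":0,"ty":0,"tz":0.015,"hand":0.65},
    {"rx":0,"ry":0,"rz":0,"tx":0,"ty":0,"tz":0.008,"hand":0.65},
    {"rx":0,"ry":0,"rz":0,"tx":0,"ty":0,"tz":0.005,"hand":0.65},
    {"rx":0,"ry":0,"rz":0,"tx":0,"ty":0,"tz":0,"hand":0.65},
    {"rx":0,"ry":0,"rz":0,"tx":0,"ty":0,"tz":0,"hand":0.65}
  ],
  "newtons": 60
}}

```text
t: 26.5
position: [0.6303, 0.0017, 0.0117]
orientation: [[0.031, 1.0, 0.001], [1.0, -0.031, 0.0], [0.0, 0.001, -1.0]]
ft_force: [0.8, -0.1, 0.5]
width: 0.648
grasp_force: 0.0
```

Request:
{"op": "send_rows", "data": {
  "deltas": [
    {"rx":0,"ry":0,"rz":0,"tx":0,"ty":0,"tz":0,"hand":0.1},
    {"rx":0,"ry":0,"rz":0,"tx":0,"ty":0,"tz":0,"hand":0.1},
    {"rx":0,"ry":0,"rz":0,"tx":0,"ty":0,"tz":0,"hand":0.1},
    {"rx":0,"ry":0,"rz":0,"tx":0,"ty":0,"tz":0,"hand":0.1},
    {"rx":0,"ry":0,"rz":0,"tx":0,"ty":0,"tz":0,"hand":0.1},
    {"rx":0,"ry":0,"rz":0,"tx":0,"ty":0,"tz":0,"hand":0.1},
    {"rx":0,"ry":0,"rz":0,"tx":0,"ty":0,"tz":0,"hand":0.1},
    {"rx":0,"ry":0,"rz":0,"tx":0,"ty":0,"tz":0,"hand":0.1}
  ]
}}

```text
t: 27.3
position: [0.6303, 0.0017, 0.0117]
orientation: [[0.031, 1.0, 0.001], [1.0, -0.031, 0.0], [0.0, 0.001, -1.0]]
ft_force: [-1.2, 0.3, 6.5]
width: 0.233
grasp_force: 59.4
```

Request:
{"op": "send_rows", "data": {
  "deltas": [
    {"rx":0,"ry":0,"rz":0,"tx":0,"ty":0,"tz":-0.015,"hand":0.1},
    {"rx":0,"ry":0,"rz":0,"tx":0,"ty":0,"tz":-0.035,"hand":0.1},
    {"rx":0,"ry":0,"rz":0,"tx":0,"ty":0,"tz":-0.04,"hand":0.1},
    {"rx":0,"ry":0,"rz":0.073,"tx":0,"ty":0,"tz":-0.03,"hand":0.1},
    {"rx":0,"ry":0,"rz":0,"tx":-0.015,"ty":-0.0033,"tz":0,"hand":0.1},
    {"rx":0,"ry":0,"rz":0,"tx":-0.025,"ty":-0.0055,"tz":0,"hand":0.1},
    {"rx":0,"ry":0,"rz":0,"tx":-0.032,"ty":-0.007,"tz":0,"hand":0.1},
    {"rx":0,"ry":0,"rz":0,"tx":-0.032,"ty":-0.007,"tz":0,"hand":0.1}
  ]
}}

```text
t: 28.1
position: [0.595, -0.1006, 0.1296]
orientation: [[0.102, 0.995, -0.002], [0.995, -0.102, 0.0], [-0.0, -0.002, -1.0]]
ft_force: [0.4, 0.8, -4.0]
width: 0.235
grasp_force: 59.8
```

Request:
{"op": "send_rows", "data": {
  "deltas": [
    {"rx":0,"ry":0,"rz":0,"tx":-0.032,"ty":-0.007,"tz":0,"hand":0.1},
    {"rx":0,"ry":0,"rz":0,"tx":-0.032,"ty":-0.007,"tz":0,"hand":0.1},
    {"rx":0,"ry":0,"rz":0,"tx":-0.032,"ty":-0.007,"tz":0,"hand":0.1},
    {"rx":0,"ry":0,"rz":0,"tx":-0.032,"ty":-0.007,"tz":0,"hand":0.1},
    {"rx":0,"ry":0,"rz":0,"tx":-0.032,"ty":-0.007,"tz":0,"hand":0.1},
    {"rx":0,"ry":0,"rz":0,"tx":-0.032,"ty":-0.007,"tz":0,"hand":0.1},
    {"rx":0,"ry":0,"rz":0,"tx":-0.025,"ty":-0.0055,"tz":0,"hand":0.1},
    {"rx":0,"ry":0,"rz":0,"tx":-0.0162,"ty":-0.0032,"tz":0,"hand":0.1}
  ]
}}

```text
t: 28.9
position: [0.52, -0.3277, 0.1297]
orientation: [[0.105, 0.995, -0.002], [0.995, -0.105, 0.001], [0.001, -0.002, -1.0]]
ft_force: [-0.0, 0.3, -4.4]
width: 0.234
grasp_force: 59.8
```

Request:
{"op": "send_rows", "data": {
  "deltas": [
    {"rx":0,"ry":0,"rz":0,"tx":0,"ty":0,"tz":0.01,"hand":0.1},
    {"rx":0,"ry":0,"rz":0,"tx":0,"ty":0,"tz":0.02,"hand":0.1},
    {"rx":0,"ry":0,"rz":0,"tx":0,"ty":0,"tz":0.02,"hand":0.1},
    {"rx":0,"ry":0,"rz":0,"tx":0,"ty":0,"tz":0.01,"hand":0.1},
    {"rx":0,"ry":0,"rz":0,"tx":0,"ty":0,"tz":0.005,"hand":0.1},
    {"rx":0,"ry":0,"rz":0,"tx":0,"ty":0,"tz":0,"hand":0.1},
    {"rx":0,"ry":0,"rz":0,"tx":0,"ty":0,"tz":0,"hand":0.1},
    {"rx":0,"ry":0,"rz":0,"tx":0,"ty":0,"tz":0,"hand":0.1}
  ]
}}

```text
t: 29.7
position: [0.5222, -0.3263, 0.0667]
orientation: [[0.104, 0.995, 0.001], [0.995, -0.104, -0.001], [-0.001, 0.001, -1.0]]
ft_force: [0.5, -0.6, -3.7]
width: 0.232
grasp_force: 59.8
```

```bash
python3 - <<'E'
from h import *
im,_=get_image("wrist");a=im[:,:,::-1].copy()
im,_=get_image("scene");b=cv2.resize(im[80:280,100:430,::-1],(512,310),interpolation=2)
cv2.imwrite("pics/w4.png",np.vstack([a[:280],b]))
s=r.state();print(s["position"],s["orientation"],s["joint_pos"],s["ft_force"],s["width"],s["wrist_torque"])
E
```

```text
[ 0.5221 -0.3262  0.0666] [[ 0.1037  0.9946  0.0009]
 [ 0.9946 -0.1037 -0.0005]
 [-0.0004  0.0009 -1.    ]] [-32.0003  29.9899  -0.543   59.4072   0.0012  63.9535] [ 0.0673 -0.0041 -3.6048] 0.23609171059658665 [ 0.0475 -0.0272  0.0878]
```

View pics/w4.png

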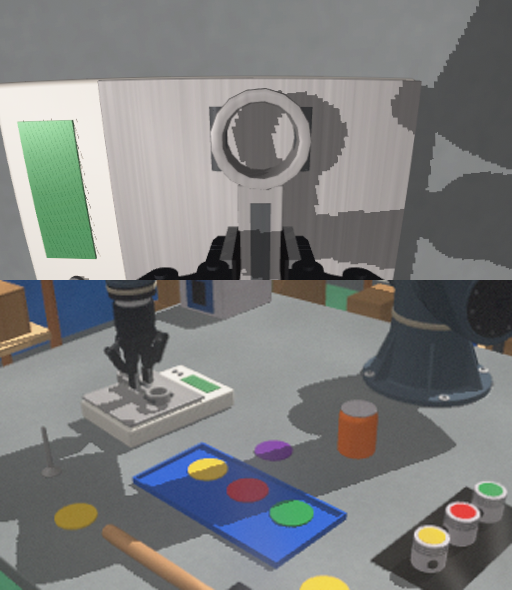

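Wrist view: the rod is held level and centred across the pan (pan edges at columns 105 and 418, rod at 261), with the big ring just inside the far edge. Setting it down.

Request:
{"op": "send_rows", "data": {
  "deltas": [
    {"rx":0,"ry":0,"rz":0,"tx":0,"ty":0,"tz":0.004,"hand":0.1},
    {"rx":0,"ry":0,"rz":0,"tx":0,"ty":0,"tz":0.002,"hand":0.1},
    {"rx":0,"ry":0,"rz":0,"tx":0,"ty":0,"tz":0.001,"hand":0.1},
    {"rx":0,"ry":0,"rz":0,"tx":0,"ty":0,"tz":0.001,"hand":0.1},
    {"rx":0,"ry":0,"rz":0,"tx":0,"ty":0,"tz":0,"hand":0.1},
    {"rx":0,"ry":0,"rz":0,"tx":0,"ty":0,"tz":0,"hand":0.1},
    {"rx":0,"ry":0,"rz":0,"tx":0,"ty":0,"tz":0,"hand":0.1},
    {"rx":0,"ry":0,"rz":0,"tx":0,"ty":0,"tz":0,"hand":0.1}
  ]
}}

```text
t: 30.6
position: [0.5217, -0.3261, 0.0579]
orientation: [[0.104, 0.995, 0.0], [0.995, -0.104, 0.0], [0.0, 0.0, -1.0]]
ft_force: [-0.5, -0.4, -4.1]
width: 0.233
grasp_force: 59.8
```

Request:
{"op": "send_rows", "data": {
  "deltas": [
    {"rx":0,"ry":0,"rz":0,"tx":0,"ty":0,"tz":0.0005,"hand":0.1},
    {"rx":0,"ry":0,"rz":0,"tx":0,"ty":0,"tz":0,"hand":0.1},
    {"rx":0,"ry":0,"rz":0,"tx":0,"ty":0,"tz":0,"hand":0.1},
    {"rx":0,"ry":0,"rz":0,"tx":0,"ty":0,"tz":0.0005,"hand":0.1},
    {"rx":0,"ry":0,"rz":0,"tx":0,"ty":0,"tz":0,"hand":0.1},
    {"rx":0,"ry":0,"rz":0,"tx":0,"ty":0,"tz":0,"hand":0.1},
    {"rx":0,"ry":0,"rz":0,"tx":0,"ty":0,"tz":0,"hand":0.1},
    {"rx":0,"ry":0,"rz":0,"tx":0,"ty":0,"tz":0,"hand":0.1}
  ]
}}

```text
t: 31.4
position: [0.5218, -0.3261, 0.0577]
orientation: [[0.104, 0.995, 0.001], [0.995, -0.104, -0.0], [-0.0, 0.001, -1.0]]
ft_force: [-5.0, 3.7, 11.0]
width: 0.233
grasp_force: 61.6
```

Request:
{"op": "send_rows", "data": {
  "deltas": [
    {"rx":0,"ry":0,"rz":0,"tx":0,"ty":0,"tz":0,"hand":0.3},
    {"rx":0,"ry":0,"rz":0,"tx":0,"ty":0,"tz":0,"hand":0.5},
    {"rx":0,"ry":0,"rz":0,"tx":0,"ty":0,"tz":0,"hand":0.7},
    {"rx":0,"ry":0,"rz":0,"tx":0,"ty":0,"tz":0,"hand":0.7},
    {"rx":0,"ry":0,"rz":0,"tx":0,"ty":0,"tz":0,"hand":0.7},
    {"rx":0,"ry":0,"rz":0,"tx":0,"ty":0,"tz":-0.01,"hand":0.7},
    {"rx":0,"ry":0,"rz":0,"tx":0,"ty":0,"tz":-0.03,"hand":0.7},
    {"rx":0,"ry":0,"rz":0,"tx":0,"ty":0,"tz":-0.035,"hand":0.7}
  ]
}}

```text
t: 32.2
position: [0.521, -0.3256, 0.1326]
orientation: [[0.104, 0.995, -0.002], [0.995, -0.104, 0.001], [0.001, -0.002, -1.0]]
ft_force: [0.1, 0.3, 0.8]
width: 0.7
grasp_force: 0.0
```

Request:
{"op": "send_rows", "data": {
  "deltas": [
    {"rx":0,"ry":0,"rz":-0.1396,"tx":0,"ty":0,"tz":0,"hand":1},
    {"rx":0,"ry":0,"rz":-0.1396,"tx":0,"ty":0,"tz":0,"hand":1},
    {"rx":0,"ry":0,"rz":-0.1396,"tx":0,"ty":0,"tz":0,"hand":1},
    {"rx":0,"ry":0,"rz":-0.1396,"tx":0,"ty":0,"tz":0,"hand":1},
    {"rx":0,"ry":0,"rz":-0.1396,"tx":0,"ty":0,"tz":0,"hand":1},
    {"rx":0,"ry":0,"rz":-0.1396,"tx":0,"ty":0,"tz":0,"hand":1},
    {"rx":0,"ry":0,"rz":-0.1396,"tx":0,"ty":0,"tz":0,"hand":1},
    {"rx":0,"ry":0,"rz":-0.1396,"tx":0,"ty":0,"tz":0,"hand":1}
  ]
}}

```text
t: 33.0
position: [0.5218, -0.3262, 0.1327]
orientation: [[-0.851, 0.525, 0.001], [0.525, 0.851, -0.0], [-0.001, 0.0, -1.0]]
ft_force: [-0.4, -0.5, -0.5]
width: 1.005
grasp_force: 0.0
```

Request:
{"op": "send_rows", "data": {
  "deltas": [
    {"rx":0,"ry":0,"rz":-0.1396,"tx":0,"ty":0,"tz":0,"hand":1},
    {"rx":0,"ry":0,"rz":-0.1396,"tx":0,"ty":0,"tz":0,"hand":1},
    {"rx":0,"ry":0,"rz":-0.1396,"tx":0,"ty":0,"tz":0,"hand":1},
    {"rx":0,"ry":0,"rz":-0.1396,"tx":0,"ty":0,"tz":0,"hand":1},
    {"rx":0,"ry":0,"rz":0,"tx":-0.0021,"ty":0.0403,"tz":0,"hand":1},
    {"rx":0,"ry":0,"rz":0,"tx":-0.0021,"ty":0.0403,"tz":0,"hand":1},
    {"rx":0,"ry":0,"rz":0,"tx":-0.0021,"ty":0.0403,"tz":0,"hand":1},
    {"rx":0,"ry":0,"rz":0,"tx":-0.0021,"ty":0.0403,"tz":0,"hand":1}
  ]
}}

```text
t: 33.8
position: [0.5301, -0.1635, 0.1327]
orientation: [[-1.0, -0.0, 0.001], [-0.0, 1.0, -0.0], [-0.001, -0.0, -1.0]]
ft_force: [0.8, -0.0, -0.4]
width: 0.997
grasp_force: 0.0
```

Request:
{"op": "send_rows", "data": {
  "deltas": [
    {"rx":0,"ry":0,"rz":0,"tx":-0.0021,"ty":0.0403,"tz":0,"hand":1},
    {"rx":0,"ry":0,"rz":0,"tx":-0.0021,"ty":0.0403,"tz":0,"hand":1},
    {"rx":0,"ry":0,"rz":0,"tx":-0.0021,"ty":0.0403,"tz":0,"hand":1},
    {"rx":0,"ry":0,"rz":0,"tx":-0.0021,"ty":0.0403,"tz":0,"hand":1},
    {"rx":0,"ry":0,"rz":0,"tx":-0.0021,"ty":0.0403,"tz":0,"hand":1},
    {"rx":0,"ry":0,"rz":0,"tx":-0.0021,"ty":0.0403,"tz":0,"hand":1},
    {"rx":0,"ry":0,"rz":0,"tx":-0.0021,"ty":0.0403,"tz":0,"hand":1},
    {"rx":0,"ry":0,"rz":0,"tx":-0.0021,"ty":0.0403,"tz":0,"hand":1}
  ]
}}

```text
t: 34.6
position: [0.5468, 0.1593, 0.1329]
orientation: [[-1.0, -0.0, 0.001], [-0.0, 1.0, 0.0], [-0.001, 0.0, -1.0]]
ft_force: [0.0, 0.9, 0.5]
width: 1.003
grasp_force: 0.0
```

Request:
{"op": "send_rows", "data": {
  "deltas": [
    {"rx":0,"ry":0,"rz":0,"tx":-0.0021,"ty":0.0403,"tz":0,"hand":1},
    {"rx":0,"ry":0,"rz":0,"tx":-0.0021,"ty":0.0403,"tz":0,"hand":1},
    {"rx":0,"ry":0,"rz":0,"tx":-0.0021,"ty":0.0403,"tz":0,"hand":1},
    {"rx":0,"ry":0,"rz":0,"tx":-0.0021,"ty":0.0403,"tz":0,"hand":1},
    {"rx":0,"ry":0,"rz":0,"tx":0,"ty":0,"tz":0,"hand":1},
    {"rx":0,"ry":0,"rz":0,"tx":0,"ty":0,"tz":0,"hand":1},
    {"rx":0,"ry":0,"rz":0,"tx":0,"ty":0,"tz":0.015,"hand":1},
    {"rx":0,"ry":0,"rz":0,"tx":0,"ty":0,"tz":0.02,"hand":1}
  ]
}}

```text
t: 35.4
position: [0.5559, 0.3178, 0.098]
orientation: [[-1.0, 0.001, 0.002], [0.001, 1.0, 0.001], [-0.002, 0.001, -1.0]]
ft_force: [0.0, 0.4, 0.3]
width: 0.996
grasp_force: 0.0
```

```bash
python3 - <<'E'
from h import *
im,_=get_image("top");a=cv2.resize(im[130:300,330:440,::-1],None,fx=3,fy=3,interpolation=2)
cv2.imwrite("pics/t4.png",a)
for g in regions_of("rod","top"):
    if g["score"]>.3: print(g["score"],g["position"],rect(mask_world("top",g["mask"],.07)))
s=r.state();print(s["position"],s["orientation"],s["ft_force"])
E
```

```text
0.8 [383.5, 212.5] [ 526.2 -322.7  153.    48.9   89.8]
[0.5541 0.3167 0.0952] [[-1.      0.001  -0.0029]
 [ 0.001   1.     -0.0019]
 [ 0.0029 -0.0019 -1.    ]] [-0.4165 -0.2415 -0.2368]
```

View pics/t4.png

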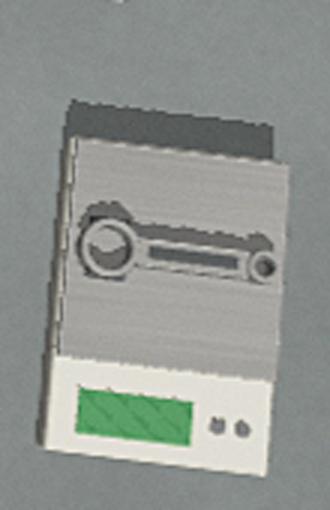

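The rod lies flat and centred on the pan at crop (178,255), inside the pan edges. Now the yellow piston on the mat.

Request:
{"op": "send_rows", "data": {
  "deltas": [
    {"rx":0,"ry":0,"rz":0,"tx":0,"ty":0,"tz":0.02,"hand":1},
    {"rx":0,"ry":0,"rz":0,"tx":0,"ty":0,"tz":0.025,"hand":1},
    {"rx":0,"ry":0,"rz":0,"tx":0,"ty":0,"tz":0.02,"hand":1},
    {"rx":0,"ry":0,"rz":0,"tx":0,"ty":0,"tz":0.012,"hand":1},
    {"rx":0,"ry":0,"rz":0,"tx":0,"ty":0,"tz":0.007,"hand":1},
    {"rx":0,"ry":0,"rz":0,"tx":0,"ty":0,"tz":0,"hand":1},
    {"rx":0,"ry":0,"rz":0,"tx":0,"ty":0,"tz":0,"hand":1},
    {"rx":0,"ry":0,"rz":0,"tx":0,"ty":0,"tz":0,"hand":1}
  ],
  "newtons": 40
}}

```text
t: 36.3
position: [0.5556, 0.319, 0.014]
orientation: [[-1.0, -0.0, 0.001], [-0.0, 1.0, 0.001], [-0.001, 0.001, -1.0]]
ft_force: [-0.9, -0.2, -0.2]
width: 0.996
grasp_force: 0.0
```

Request:
{"op": "send_rows", "data": {
  "deltas": [
    {"rx":0,"ry":0,"rz":0,"tx":0,"ty":0,"tz":0,"hand":0.4},
    {"rx":0,"ry":0,"rz":0,"tx":0,"ty":0,"tz":0,"hand":0.4},
    {"rx":0,"ry":0,"rz":0,"tx":0,"ty":0,"tz":0,"hand":0.4},
    {"rx":0,"ry":0,"rz":0,"tx":0,"ty":0,"tz":0,"hand":0.4},
    {"rx":0,"ry":0,"rz":0,"tx":0,"ty":0,"tz":0,"hand":0.4},
    {"rx":0,"ry":0,"rz":0,"tx":0,"ty":0,"tz":0,"hand":0.4},
    {"rx":0,"ry":0,"rz":0,"tx":0,"ty":0,"tz":0,"hand":0.4},
    {"rx":0,"ry":0,"rz":0,"tx":0,"ty":0,"tz":0,"hand":0.4}
  ]
}}

```text
t: 37.1
position: [0.5552, 0.3189, 0.0134]
orientation: [[-1.0, -0.0, 0.0], [-0.0, 1.0, 0.0], [-0.0, 0.0, -1.0]]
ft_force: [-1.8, 0.2, 5.0]
width: 0.578
grasp_force: 41.1
```

Request:
{"op": "send_rows", "data": {
  "deltas": [
    {"rx":0,"ry":0,"rz":0,"tx":0,"ty":0,"tz":-0.0157,"hand":0.4},
    {"rx":0,"ry":0,"rz":0,"tx":0,"ty":0,"tz":-0.03,"hand":0.4},
    {"rx":0,"ry":0,"rz":0,"tx":0,"ty":0,"tz":-0.03,"hand":0.4},
    {"rx":0,"ry":0,"rz":0,"tx":0,"ty":0,"tz":-0.02,"hand":0.4},
    {"rx":0,"ry":0,"rz":0,"tx":-0.0022,"ty":-0.02,"tz":0,"hand":0.4},
    {"rx":0,"ry":0,"rz":0,"tx":-0.0022,"ty":-0.03,"tz":0,"hand":0.4},
    {"rx":0,"ry":0,"rz":0,"tx":-0.0022,"ty":-0.04,"tz":0,"hand":0.4},
    {"rx":0,"ry":0,"rz":0,"tx":-0.0022,"ty":-0.04,"tz":0,"hand":0.4}
  ]
}}

```text
t: 37.9
position: [0.5632, 0.1868, 0.1076]
orientation: [[-1.0, -0.001, -0.001], [-0.001, 1.0, -0.001], [0.001, -0.001, -1.0]]
ft_force: [0.4, 0.3, -1.7]
width: 0.574
grasp_force: 42.2
```

Request:
{"op": "send_rows", "data": {
  "deltas": [
    {"rx":0,"ry":0,"rz":0,"tx":-0.0022,"ty":-0.04,"tz":0,"hand":0.4},
    {"rx":0,"ry":0,"rz":0,"tx":-0.0022,"ty":-0.04,"tz":0,"hand":0.4},
    {"rx":0,"ry":0,"rz":0,"tx":-0.0022,"ty":-0.04,"tz":0,"hand":0.4},
    {"rx":0,"ry":0,"rz":0,"tx":-0.0022,"ty":-0.04,"tz":0,"hand":0.4},
    {"rx":0,"ry":0,"rz":0,"tx":-0.0022,"ty":-0.04,"tz":0,"hand":0.4},
    {"rx":0,"ry":0,"rz":0,"tx":-0.0022,"ty":-0.04,"tz":0,"hand":0.4},
    {"rx":0,"ry":0,"rz":0,"tx":-0.0022,"ty":-0.025,"tz":0,"hand":0.4},
    {"rx":0,"ry":0,"rz":0,"tx":-0.0022,"ty":-0.0156,"tz":0,"hand":0.4}
  ]
}}

```text
t: 38.7
position: [0.5807, -0.0943, 0.1078]
orientation: [[-1.0, 0.002, -0.001], [0.002, 1.0, -0.0], [0.001, -0.0, -1.0]]
ft_force: [1.0, 0.9, -2.9]
width: 0.57
grasp_force: 42.3
```

Request:
{"op": "send_rows", "data": {
  "deltas": [
    {"rx":0,"ry":0,"rz":0,"tx":0,"ty":0,"tz":0.01,"hand":0.4},
    {"rx":0,"ry":0,"rz":0,"tx":0,"ty":0,"tz":0.02,"hand":0.4},
    {"rx":0,"ry":0,"rz":0,"tx":0,"ty":0,"tz":0.025,"hand":0.4},
    {"rx":0,"ry":0,"rz":0,"tx":0,"ty":0,"tz":0.02,"hand":0.4},
    {"rx":0,"ry":0,"rz":0,"tx":0,"ty":0,"tz":0.01,"hand":0.4},
    {"rx":0,"ry":0,"rz":0,"tx":0,"ty":0,"tz":0.005,"hand":0.4},
    {"rx":0,"ry":0,"rz":0,"tx":0,"ty":0,"tz":0,"hand":0.4},
    {"rx":0,"ry":0,"rz":0,"tx":0,"ty":0,"tz":0,"hand":0.4}
  ]
}}

```text
t: 39.5
position: [0.5821, -0.0917, 0.0193]
orientation: [[-1.0, -0.001, 0.001], [-0.001, 1.0, -0.0], [-0.001, -0.0, -1.0]]
ft_force: [0.7, 0.6, -3.0]
width: 0.576
grasp_force: 42.3
```

Request:
{"op": "send_rows", "data": {
  "deltas": [
    {"rx":0,"ry":0,"rz":0,"tx":0,"ty":0,"tz":0.001,"hand":0.4},
    {"rx":0,"ry":0,"rz":0,"tx":0,"ty":0,"tz":0.0005,"hand":0.4},
    {"rx":0,"ry":0,"rz":0,"tx":0,"ty":0,"tz":0.0005,"hand":0.4},
    {"rx":0,"ry":0,"rz":0,"tx":0,"ty":0,"tz":0,"hand":0.4},
    {"rx":0,"ry":0,"rz":0,"tx":0,"ty":0,"tz":0,"hand":0.4},
    {"rx":0,"ry":0,"rz":0,"tx":0,"ty":0,"tz":0,"hand":0.4},
    {"rx":0,"ry":0,"rz":0,"tx":0,"ty":0,"tz":0,"hand":0.4},
    {"rx":0,"ry":0,"rz":0,"tx":0,"ty":0,"tz":0,"hand":0.4}
  ]
}}

```text
t: 40.3
position: [0.5816, -0.0919, 0.0166]
orientation: [[-1.0, -0.0, 0.0], [-0.0, 1.0, -0.0], [-0.0, -0.0, -1.0]]
ft_force: [0.0, -0.7, -2.4]
width: 0.574
grasp_force: 42.3
```

Request:
{"op": "send_rows", "data": {
  "deltas": [
    {"rx":0,"ry":0,"rz":0,"tx":0,"ty":0,"tz":0.0004,"hand":0.4},
    {"rx":0,"ry":0,"rz":0,"tx":0,"ty":0,"tz":0,"hand":0.4},
    {"rx":0,"ry":0,"rz":0,"tx":0,"ty":0,"tz":0,"hand":0.8},
    {"rx":0,"ry":0,"rz":0,"tx":0,"ty":0,"tz":0,"hand":1},
    {"rx":0,"ry":0,"rz":0,"tx":0,"ty":0,"tz":0,"hand":1},
    {"rx":0,"ry":0,"rz":0,"tx":0,"ty":0,"tz":-0.015,"hand":1},
    {"rx":0,"ry":0,"rz":0,"tx":0,"ty":0,"tz":-0.035,"hand":1},
    {"rx":0,"ry":0,"rz":0,"tx":0,"ty":0,"tz":-0.04,"hand":1}
  ]
}}

```text
t: 41.1
position: [0.5807, -0.0917, 0.1063]
orientation: [[-1.0, -0.0, -0.002], [-0.0, 1.0, 0.0], [0.002, 0.0, -1.0]]
ft_force: [0.4, -0.8, -0.6]
width: 1.0
grasp_force: 0.0
```

Request:
{"op": "send_rows", "data": {
  "deltas": [
    {"rx":0,"ry":0,"rz":0,"tx":0.0107,"ty":0.0417,"tz":0,"hand":1},
    {"rx":0,"ry":0,"rz":0,"tx":0.0107,"ty":0.0417,"tz":0,"hand":1},
    {"rx":0,"ry":0,"rz":0,"tx":0.0107,"ty":0.0417,"tz":0,"hand":1},
    {"rx":0,"ry":0,"rz":0,"tx":0.0107,"ty":0.0417,"tz":0,"hand":1},
    {"rx":0,"ry":0,"rz":0,"tx":0.0107,"ty":0.0417,"tz":0,"hand":1},
    {"rx":0,"ry":0,"rz":0,"tx":0.0107,"ty":0.0417,"tz":0,"hand":1},
    {"rx":0,"ry":0,"rz":0,"tx":0.0107,"ty":0.0417,"tz":0,"hand":1},
    {"rx":0,"ry":0,"rz":0,"tx":0.0107,"ty":0.0417,"tz":0,"hand":1}
  ]
}}

```text
t: 41.9
position: [0.4953, 0.2434, 0.1064]
orientation: [[-1.0, -0.0, 0.0], [-0.0, 1.0, 0.0], [-0.0, 0.0, -1.0]]
ft_force: [0.6, -0.6, -0.0]
width: 1.002
grasp_force: 0.0
```

Request:
{"op": "send_rows", "data": {
  "deltas": [
    {"rx":0,"ry":0,"rz":0,"tx":0.0107,"ty":0.0417,"tz":0,"hand":1},
    {"rx":0,"ry":0,"rz":0,"tx":0.0107,"ty":0.0417,"tz":0,"hand":1},
    {"rx":0,"ry":0,"rz":0,"tx":0,"ty":0,"tz":0,"hand":1},
    {"rx":0,"ry":0,"rz":0,"tx":0,"ty":0,"tz":0,"hand":1},
    {"rx":0,"ry":0,"rz":0,"tx":0,"ty":0,"tz":0,"hand":1},
    {"rx":0,"ry":0,"rz":0,"tx":0,"ty":0,"tz":0.01,"hand":1},
    {"rx":0,"ry":0,"rz":0,"tx":0,"ty":0,"tz":0.015,"hand":1},
    {"rx":0,"ry":0,"rz":0,"tx":0,"ty":0,"tz":0.01,"hand":1}
  ]
}}

```text
t: 42.7
position: [0.4744, 0.3239, 0.0698]
orientation: [[-1.0, 0.001, -0.001], [0.001, 1.0, -0.001], [0.001, -0.001, -1.0]]
ft_force: [-0.7, 0.7, -0.2]
width: 0.996
grasp_force: 0.0
```

Request:
{"op": "send_rows", "data": {
  "deltas": [
    {"rx":0,"ry":0,"rz":0,"tx":0,"ty":0,"tz":0.02,"hand":1},
    {"rx":0,"ry":0,"rz":0,"tx":0,"ty":0,"tz":0.02,"hand":1},
    {"rx":0,"ry":0,"rz":0,"tx":0,"ty":0,"tz":0.012,"hand":1},
    {"rx":0,"ry":0,"rz":0,"tx":0,"ty":0,"tz":0.005,"hand":1},
    {"rx":0,"ry":0,"rz":0,"tx":0,"ty":0,"tz":0,"hand":1},
    {"rx":0,"ry":0,"rz":0,"tx":0,"ty":0,"tz":0,"hand":1},
    {"rx":0,"ry":0,"rz":0,"tx":0,"ty":0,"tz":0,"hand":1},
    {"rx":0,"ry":0,"rz":0,"tx":0,"ty":0,"tz":0,"hand":1}
  ]
}}

```text
t: 43.5
position: [0.4748, 0.3254, 0.0149]
orientation: [[-1.0, -0.0, 0.001], [-0.0, 1.0, 0.001], [-0.001, 0.001, -1.0]]
ft_force: [-0.1, 0.5, -0.6]
width: 0.999
grasp_force: 0.0
```

Request:
{"op": "send_rows", "data": {
  "deltas": [
    {"rx":0,"ry":0,"rz":0,"tx":0,"ty":0,"tz":0,"hand":0.4},
    {"rx":0,"ry":0,"rz":0,"tx":0,"ty":0,"tz":0,"hand":0.4},
    {"rx":0,"ry":0,"rz":0,"tx":0,"ty":0,"tz":0,"hand":0.4},
    {"rx":0,"ry":0,"rz":0,"tx":0,"ty":0,"tz":0,"hand":0.4},
    {"rx":0,"ry":0,"rz":0,"tx":0,"ty":0,"tz":0,"hand":0.4},
    {"rx":0,"ry":0,"rz":0,"tx":0,"ty":0,"tz":0,"hand":0.4},
    {"rx":0,"ry":0,"rz":0,"tx":0,"ty":0,"tz":0,"hand":0.4},
    {"rx":0,"ry":0,"rz":0,"tx":0,"ty":0,"tz":0,"hand":0.4}
  ]
}}

```text
t: 44.3
position: [0.4745, 0.3252, 0.0145]
orientation: [[-1.0, -0.0, 0.0], [-0.0, 1.0, 0.0], [-0.0, 0.0, -1.0]]
ft_force: [-1.4, -1.1, 5.4]
width: 0.574
grasp_force: 41.0
```

Request:
{"op": "send_rows", "data": {
  "deltas": [
    {"rx":0,"ry":0,"rz":0,"tx":0,"ty":0,"tz":-0.0157,"hand":0.4},
    {"rx":0,"ry":0,"rz":0,"tx":0,"ty":0,"tz":-0.03,"hand":0.4},
    {"rx":0,"ry":0,"rz":0,"tx":0,"ty":0,"tz":-0.03,"hand":0.4},
    {"rx":0,"ry":0,"rz":0,"tx":0,"ty":0,"tz":-0.02,"hand":0.4},
    {"rx":0,"ry":0,"rz":0,"tx":-0.005,"ty":-0.015,"tz":0,"hand":0.4},
    {"rx":0,"ry":0,"rz":0,"tx":-0.009,"ty":-0.025,"tz":0,"hand":0.4},
    {"rx":0,"ry":0,"rz":0,"tx":-0.0104,"ty":-0.03,"tz":0,"hand":0.4},
    {"rx":0,"ry":0,"rz":0,"tx":-0.0104,"ty":-0.03,"tz":0,"hand":0.4}
  ]
}}

```text
t: 45.1
position: [0.5091, 0.2232, 0.1087]
orientation: [[-1.0, -0.001, -0.001], [-0.001, 1.0, -0.001], [0.001, -0.001, -1.0]]
ft_force: [1.2, -0.0, -3.4]
width: 0.576
grasp_force: 42.0
```

Request:
{"op": "send_rows", "data": {
  "deltas": [
    {"rx":0,"ry":0,"rz":0,"tx":-0.0104,"ty":-0.03,"tz":0,"hand":0.4},
    {"rx":0,"ry":0,"rz":0,"tx":-0.0104,"ty":-0.03,"tz":0,"hand":0.4},
    {"rx":0,"ry":0,"rz":0,"tx":-0.0104,"ty":-0.03,"tz":0,"hand":0.4},
    {"rx":0,"ry":0,"rz":0,"tx":-0.0104,"ty":-0.03,"tz":0,"hand":0.4},
    {"rx":0,"ry":0,"rz":0,"tx":-0.0104,"ty":-0.03,"tz":0,"hand":0.4},
    {"rx":0,"ry":0,"rz":0,"tx":-0.0104,"ty":-0.03,"tz":0,"hand":0.4},
    {"rx":0,"ry":0,"rz":0,"tx":-0.0086,"ty":-0.025,"tz":0,"hand":0.4},
    {"rx":0,"ry":0,"rz":0,"tx":-0.0055,"ty":-0.016,"tz":0,"hand":0.4}
  ]
}}

```text
t: 45.9
position: [0.5856, 0.0017, 0.1087]
orientation: [[-1.0, 0.001, -0.002], [0.001, 1.0, -0.0], [0.002, -0.0, -1.0]]
ft_force: [-1.6, 0.9, -2.9]
width: 0.576
grasp_force: 42.0
```

Request:
{"op": "send_rows", "data": {
  "deltas": [
    {"rx":0,"ry":0,"rz":0,"tx":0,"ty":0,"tz":0.01,"hand":0.4},
    {"rx":0,"ry":0,"rz":0,"tx":0,"ty":0,"tz":0.02,"hand":0.4},
    {"rx":0,"ry":0,"rz":0,"tx":0,"ty":0,"tz":0.025,"hand":0.4},
    {"rx":0,"ry":0,"rz":0,"tx":0,"ty":0,"tz":0.02,"hand":0.4},
    {"rx":0,"ry":0,"rz":0,"tx":0,"ty":0,"tz":0.01,"hand":0.4},
    {"rx":0,"ry":0,"rz":0,"tx":0,"ty":0,"tz":0.005,"hand":0.4},
    {"rx":0,"ry":0,"rz":0,"tx":0,"ty":0,"tz":0,"hand":0.4},
    {"rx":0,"ry":0,"rz":0,"tx":0,"ty":0,"tz":0,"hand":0.4}
  ]
}}

```text
t: 46.7
position: [0.5864, 0.0043, 0.0207]
orientation: [[-1.0, -0.001, 0.001], [-0.001, 1.0, 0.0], [-0.001, 0.0, -1.0]]
ft_force: [0.3, -0.2, -1.3]
width: 0.577
grasp_force: 42.0
```

Request:
{"op": "send_rows", "data": {
  "deltas": [
    {"rx":0,"ry":0,"rz":0,"tx":0,"ty":0,"tz":0.001,"hand":0.4},
    {"rx":0,"ry":0,"rz":0,"tx":0,"ty":0,"tz":0.0005,"hand":0.4},
    {"rx":0,"ry":0,"rz":0,"tx":0,"ty":0,"tz":0.0005,"hand":0.4},
    {"rx":0,"ry":0,"rz":0,"tx":0,"ty":0,"tz":0,"hand":0.4},
    {"rx":0,"ry":0,"rz":0,"tx":0,"ty":0,"tz":0,"hand":0.4},
    {"rx":0,"ry":0,"rz":0,"tx":0,"ty":0,"tz":0,"hand":0.4},
    {"rx":0,"ry":0,"rz":0,"tx":0,"ty":0,"tz":0,"hand":0.4},
    {"rx":0,"ry":0,"rz":0,"tx":0,"ty":0,"tz":0,"hand":0.4}
  ]
}}

```text
t: 47.5
position: [0.5859, 0.0041, 0.0179]
orientation: [[-1.0, -0.0, -0.0], [-0.0, 1.0, -0.0], [0.0, -0.0, -1.0]]
ft_force: [-0.3, 0.1, -1.3]
width: 0.58
grasp_force: 42.0
```

Request:
{"op": "send_rows", "data": {
  "deltas": [
    {"rx":0,"ry":0,"rz":0,"tx":0,"ty":0,"tz":0.0005,"hand":0.4},
    {"rx":0,"ry":0,"rz":0,"tx":0,"ty":0,"tz":0,"hand":0.4},
    {"rx":0,"ry":0,"rz":0,"tx":0,"ty":0,"tz":0,"hand":0.8},
    {"rx":0,"ry":0,"rz":0,"tx":0,"ty":0,"tz":0,"hand":1},
    {"rx":0,"ry":0,"rz":0,"tx":0,"ty":0,"tz":0,"hand":1},
    {"rx":0,"ry":0,"rz":0,"tx":0,"ty":0,"tz":-0.015,"hand":1},
    {"rx":0,"ry":0,"rz":0,"tx":0,"ty":0,"tz":-0.035,"hand":1},
    {"rx":0,"ry":0,"rz":0,"tx":0,"ty":0,"tz":-0.04,"hand":1}
  ]
}}

```text
t: 48.3
position: [0.5849, 0.0041, 0.1075]
orientation: [[-1.0, -0.0, -0.002], [-0.0, 1.0, -0.0], [0.002, -0.0, -1.0]]
ft_force: [1.2, -0.0, 1.4]
width: 1.0
grasp_force: 0.0
```

Request:
{"op": "send_rows", "data": {
  "deltas": [
    {"rx":0,"ry":0,"rz":0,"tx":0.0191,"ty":0.0327,"tz":0,"hand":1},
    {"rx":0,"ry":0,"rz":0,"tx":0.0191,"ty":0.0327,"tz":0,"hand":1},
    {"rx":0,"ry":0,"rz":0,"tx":0.0191,"ty":0.0327,"tz":0,"hand":1},
    {"rx":0,"ry":0,"rz":0,"tx":0.0191,"ty":0.0327,"tz":0,"hand":1},
    {"rx":0,"ry":0,"rz":0,"tx":0.0191,"ty":0.0327,"tz":0,"hand":1},
    {"rx":0,"ry":0,"rz":0,"tx":0.0191,"ty":0.0327,"tz":0,"hand":1},
    {"rx":0,"ry":0,"rz":0,"tx":0.0191,"ty":0.0327,"tz":0,"hand":1},
    {"rx":0,"ry":0,"rz":0,"tx":0.0191,"ty":0.0327,"tz":0,"hand":1}
  ]
}}

```text
t: 49.1
position: [0.4321, 0.2669, 0.1076]
orientation: [[-1.0, -0.0, 0.0], [-0.0, 1.0, 0.0], [-0.0, 0.0, -1.0]]
ft_force: [0.2, 0.3, -0.5]
width: 1.002
grasp_force: 0.0
```

Request:
{"op": "send_rows", "data": {
  "deltas": [
    {"rx":0,"ry":0,"rz":0,"tx":0.0191,"ty":0.0327,"tz":0,"hand":1},
    {"rx":0,"ry":0,"rz":0,"tx":0.0191,"ty":0.0327,"tz":0,"hand":1},
    {"rx":0,"ry":0,"rz":0,"tx":0,"ty":0,"tz":0,"hand":1},
    {"rx":0,"ry":0,"rz":0,"tx":0,"ty":0,"tz":0,"hand":1},
    {"rx":0,"ry":0,"rz":0,"tx":0,"ty":0,"tz":0,"hand":1},
    {"rx":0,"ry":0,"rz":0,"tx":0,"ty":0,"tz":0.01,"hand":1},
    {"rx":0,"ry":0,"rz":0,"tx":0,"ty":0,"tz":0.015,"hand":1},
    {"rx":0,"ry":0,"rz":0,"tx":0,"ty":0,"tz":0.01,"hand":1}
  ]
}}

```text
t: 49.9
position: [0.3948, 0.3301, 0.071]
orientation: [[-1.0, 0.001, -0.001], [0.001, 1.0, -0.001], [0.001, -0.001, -1.0]]
ft_force: [-0.2, -0.2, 0.5]
width: 1.002
grasp_force: 0.0
```

Request:
{"op": "send_rows", "data": {
  "deltas": [
    {"rx":0,"ry":0,"rz":0,"tx":0,"ty":0,"tz":0.02,"hand":1},
    {"rx":0,"ry":0,"rz":0,"tx":0,"ty":0,"tz":0.02,"hand":1},
    {"rx":0,"ry":0,"rz":0,"tx":0,"ty":0,"tz":0.012,"hand":1},
    {"rx":0,"ry":0,"rz":0,"tx":0,"ty":0,"tz":0.005,"hand":1},
    {"rx":0,"ry":0,"rz":0,"tx":0,"ty":0,"tz":0,"hand":1},
    {"rx":0,"ry":0,"rz":0,"tx":0,"ty":0,"tz":0,"hand":1},
    {"rx":0,"ry":0,"rz":0,"tx":0,"ty":0,"tz":0,"hand":1},
    {"rx":0,"ry":0,"rz":0,"tx":0,"ty":0,"tz":0,"hand":1}
  ]
}}

```text
t: 50.7
position: [0.3951, 0.3314, 0.016]
orientation: [[-1.0, -0.0, 0.001], [-0.0, 1.0, 0.001], [-0.001, 0.001, -1.0]]
ft_force: [-0.6, -0.4, 0.1]
width: 1.003
grasp_force: 0.0
```

Request:
{"op": "send_rows", "data": {
  "deltas": [
    {"rx":0,"ry":0,"rz":0,"tx":0,"ty":0,"tz":0,"hand":0.4},
    {"rx":0,"ry":0,"rz":0,"tx":0,"ty":0,"tz":0,"hand":0.4},
    {"rx":0,"ry":0,"rz":0,"tx":0,"ty":0,"tz":0,"hand":0.4},
    {"rx":0,"ry":0,"rz":0,"tx":0,"ty":0,"tz":0,"hand":0.4},
    {"rx":0,"ry":0,"rz":0,"tx":0,"ty":0,"tz":0,"hand":0.4},
    {"rx":0,"ry":0,"rz":0,"tx":0,"ty":0,"tz":0,"hand":0.4},
    {"rx":0,"ry":0,"rz":0,"tx":0,"ty":0,"tz":0,"hand":0.4},
    {"rx":0,"ry":0,"rz":0,"tx":0,"ty":0,"tz":0,"hand":0.4}
  ]
}}

```text
t: 51.5
position: [0.3948, 0.3311, 0.0157]
orientation: [[-1.0, -0.0, 0.0], [-0.0, 1.0, 0.0], [-0.0, 0.0, -1.0]]
ft_force: [-1.2, -0.9, 6.0]
width: 0.575
grasp_force: 40.7
```

Request:
{"op": "send_rows", "data": {
  "deltas": [
    {"rx":0,"ry":0,"rz":0,"tx":0,"ty":0,"tz":-0.0157,"hand":0.4},
    {"rx":0,"ry":0,"rz":0,"tx":0,"ty":0,"tz":-0.03,"hand":0.4},
    {"rx":0,"ry":0,"rz":0,"tx":0,"ty":0,"tz":-0.03,"hand":0.4},
    {"rx":0,"ry":0,"rz":0,"tx":0,"ty":0,"tz":-0.02,"hand":0.4},
    {"rx":0,"ry":0,"rz":0,"tx":-0.008,"ty":-0.0096,"tz":0,"hand":0.4},
    {"rx":0,"ry":0,"rz":0,"tx":-0.013,"ty":-0.0157,"tz":0,"hand":0.4},
    {"rx":0,"ry":0,"rz":0,"tx":-0.0187,"ty":-0.0225,"tz":0,"hand":0.4},
    {"rx":0,"ry":0,"rz":0,"tx":-0.0187,"ty":-0.0225,"tz":0,"hand":0.4}
  ]
}}

```text
t: 52.3
position: [0.4534, 0.2593, 0.1098]
orientation: [[-1.0, -0.001, -0.001], [-0.001, 1.0, -0.001], [0.001, -0.001, -1.0]]
ft_force: [0.4, -0.3, -1.7]
width: 0.572
grasp_force: 42.0
```

Request:
{"op": "send_rows", "data": {
  "deltas": [
    {"rx":0,"ry":0,"rz":0,"tx":-0.0187,"ty":-0.0225,"tz":0,"hand":0.4},
    {"rx":0,"ry":0,"rz":0,"tx":-0.0187,"ty":-0.0225,"tz":0,"hand":0.4},
    {"rx":0,"ry":0,"rz":0,"tx":-0.0187,"ty":-0.0225,"tz":0,"hand":0.4},
    {"rx":0,"ry":0,"rz":0,"tx":-0.0187,"ty":-0.0225,"tz":0,"hand":0.4},
    {"rx":0,"ry":0,"rz":0,"tx":-0.0187,"ty":-0.0225,"tz":0,"hand":0.4},
    {"rx":0,"ry":0,"rz":0,"tx":-0.0187,"ty":-0.0225,"tz":0,"hand":0.4},
    {"rx":0,"ry":0,"rz":0,"tx":-0.013,"ty":-0.0157,"tz":0,"hand":0.4},
    {"rx":0,"ry":0,"rz":0,"tx":-0.0098,"ty":-0.0117,"tz":0,"hand":0.4}
  ]
}}

```text
t: 53.1
position: [0.5885, 0.0965, 0.1097]
orientation: [[-1.0, 0.001, -0.002], [0.001, 1.0, -0.001], [0.002, -0.001, -1.0]]
ft_force: [-0.1, 0.5, -2.2]
width: 0.574
grasp_force: 42.0
```

Request:
{"op": "send_rows", "data": {
  "deltas": [
    {"rx":0,"ry":0,"rz":0,"tx":0,"ty":0,"tz":0.01,"hand":0.4},
    {"rx":0,"ry":0,"rz":0,"tx":0,"ty":0,"tz":0.02,"hand":0.4},
    {"rx":0,"ry":0,"rz":0,"tx":0,"ty":0,"tz":0.025,"hand":0.4},
    {"rx":0,"ry":0,"rz":0,"tx":0,"ty":0,"tz":0.02,"hand":0.4},
    {"rx":0,"ry":0,"rz":0,"tx":0,"ty":0,"tz":0.01,"hand":0.4},
    {"rx":0,"ry":0,"rz":0,"tx":0,"ty":0,"tz":0.005,"hand":0.4},
    {"rx":0,"ry":0,"rz":0,"tx":0,"ty":0,"tz":0,"hand":0.4},
    {"rx":0,"ry":0,"rz":0,"tx":0,"ty":0,"tz":0,"hand":0.4}
  ]
}}

```text
t: 53.9
position: [0.5887, 0.0987, 0.0218]
orientation: [[-1.0, -0.001, 0.001], [-0.001, 1.0, 0.0], [-0.001, 0.0, -1.0]]
ft_force: [0.4, 0.1, -1.0]
width: 0.579
grasp_force: 42.0
```

Request:
{"op": "send_rows", "data": {
  "deltas": [
    {"rx":0,"ry":0,"rz":0,"tx":0,"ty":0,"tz":0.001,"hand":0.4},
    {"rx":0,"ry":0,"rz":0,"tx":0,"ty":0,"tz":0.0005,"hand":0.4},
    {"rx":0,"ry":0,"rz":0,"tx":0,"ty":0,"tz":0.0005,"hand":0.4},
    {"rx":0,"ry":0,"rz":0,"tx":0,"ty":0,"tz":0,"hand":0.4},
    {"rx":0,"ry":0,"rz":0,"tx":0,"ty":0,"tz":0,"hand":0.4},
    {"rx":0,"ry":0,"rz":0,"tx":0,"ty":0,"tz":0,"hand":0.4},
    {"rx":0,"ry":0,"rz":0,"tx":0,"ty":0,"tz":0,"hand":0.4},
    {"rx":0,"ry":0,"rz":0,"tx":0,"ty":0,"tz":0,"hand":0.4}
  ]
}}

```text
t: 54.7
position: [0.5883, 0.0984, 0.0191]
orientation: [[-1.0, -0.0, 0.0], [-0.0, 1.0, -0.0], [-0.0, -0.0, -1.0]]
ft_force: [0.1, 1.1, -2.1]
width: 0.571
grasp_force: 42.0
```

Release, lift and back off toward the mat side, then check.

Request:
{"op": "send_rows", "data": {
  "deltas": [
    {"rx":0,"ry":0,"rz":0,"tx":0,"ty":0,"tz":0.0005,"hand":0.4},
    {"rx":0,"ry":0,"rz":0,"tx":0,"ty":0,"tz":0,"hand":0.4},
    {"rx":0,"ry":0,"rz":0,"tx":0,"ty":0,"tz":0,"hand":0.8},
    {"rx":0,"ry":0,"rz":0,"tx":0,"ty":0,"tz":0,"hand":1},
    {"rx":0,"ry":0,"rz":0,"tx":0,"ty":0,"tz":0,"hand":1},
    {"rx":0,"ry":0,"rz":0,"tx":0,"ty":0,"tz":-0.015,"hand":1},
    {"rx":0,"ry":0,"rz":0,"tx":0,"ty":0,"tz":-0.035,"hand":1},
    {"rx":0,"ry":0,"rz":0,"tx":0,"ty":0,"tz":-0.04,"hand":1}
  ]
}}

```text
t: 55.5
position: [0.5873, 0.0983, 0.1087]
orientation: [[-1.0, -0.0, -0.002], [-0.0, 1.0, -0.0], [0.002, -0.0, -1.0]]
ft_force: [1.1, 1.1, 1.0]
width: 1.0
grasp_force: 0.0
```

Request:
{"op": "send_rows", "data": {
  "deltas": [
    {"rx":0,"ry":0,"rz":0,"tx":0.01,"ty":0.04,"tz":-0.01,"hand":1},
    {"rx":0,"ry":0,"rz":0,"tx":0.01,"ty":0.04,"tz":-0.01,"hand":1},
    {"rx":0,"ry":0,"rz":0,"tx":0.01,"ty":0.04,"tz":-0.01,"hand":1},
    {"rx":0,"ry":0,"rz":0,"tx":0.01,"ty":0.04,"tz":-0.01,"hand":1},
    {"rx":0,"ry":0,"rz":0,"tx":0.01,"ty":0.04,"tz":-0.01,"hand":1},
    {"rx":0,"ry":0,"rz":0,"tx":0.01,"ty":0.03,"tz":-0.01,"hand":1},
    {"rx":0,"ry":0,"rz":0,"tx":0,"ty":0,"tz":0,"hand":1},
    {"rx":0,"ry":0,"rz":0,"tx":0,"ty":0,"tz":0,"hand":1}
  ]
}}

```text
t: 56.3
position: [0.528, 0.329, 0.1686]
orientation: [[-1.0, -0.002, 0.0], [-0.002, 1.0, -0.0], [-0.0, -0.0, -1.0]]
ft_force: [-0.0, -0.1, -0.3]
width: 0.999
grasp_force: 0.0
```

```bash
python3 - <<'E'
from h import *
im,_=get_image("top");a=cv2.resize(im[130:300,170:440,::-1],(768,484),interpolation=2)
cv2.imwrite("pics/t5.png",a)
hsv=cv2.cvtColor(im,cv2.COLOR_RGB2HSV).astype(int);H,S=hsv[...,0],hsv[...,1]
uu,vv=np.meshgrid(np.arange(512),np.arange(384))
for nm,c,h in zip("gry",[[208,185],[248.5,186.5],[288.5,188.3]],(60,0,25)):
    dh=np.minimum(abs(H-h),180-abs(H-h));m=(np.hypot(uu-c[0],vv-c[1])<9)&(dh<12)&(S>130)
    P=mask_world("top",m,.053);print(nm,P.mean(0),m.sum())
E
```

```text
g [0.5885 0.0988] 164
r [0.5858 0.0045] 190
y [ 0.5818 -0.0916] 200
```

View pics/t5.png

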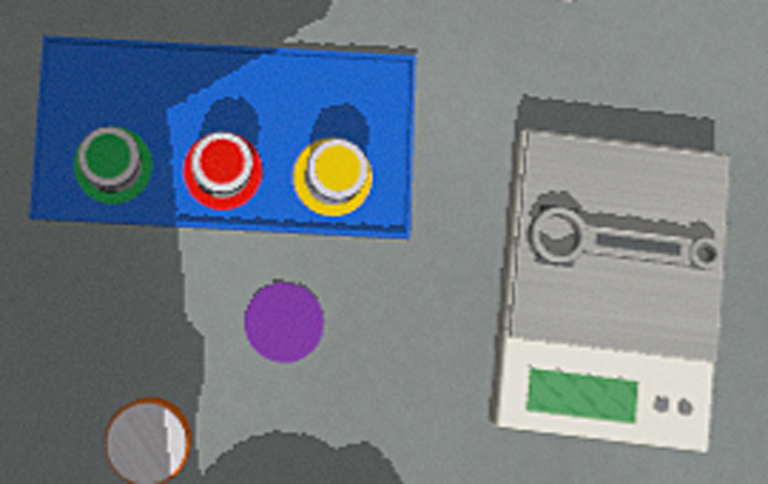

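All three pistons stand on their own seats: green (110,155), red (222,163), yellow (338,170). They are within about 1 mm of where they started. The rod lies on the pan at (620,240) and the filter is where it was.

```bash
python3 -c "
from plant import r
print(r.close_job())"
```

```text
the job is handed in; nothing more can be done
None
```

The job is done and handed in at about 56 s: the rod lies flat in the middle of the scale's pan, all three pistons stand upright on the seats of their own colour, and the oil filter was not touched.

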